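# Run plaster casts into the crank-fed curing unit

### The arm

A 6-joint arm with a two-finger parallel gripper is mounted at the origin on a cart in front of the work surface, level with it; the furniture and walls round the work are solid. World frame = base frame: x ahead of the robot, y to its left, z up, the work surface at z = 0. Lengths are in m, angles in rad, forces in N, time in s.
With the tool pointing down it reaches from about 0.35 to 0.775 m from the base axis. Payload 7.3 kg.
Tool frame: the origin (TCP) lies midway between the tips of the shut fingers; the grasp point (between the pads) lies robot.grasp_offset behind it (robot.grasp_offset is the distance from the TCP to the grasp point, in m); z points along the fingers, x is the direction in which the jaws open and shut, and the axes are right-handed (so a half turn about z gives the same grasp; the last joint's range is limited). The gripper opens to 92 mm and grips with 3 to 60 N. Pads are 19 mm wide; open, the fingers measure 130 mm over their backs; the gripper's body (75 mm by 190 mm) begins 47 mm behind the grasp point.
Start: joints at [0.991, 0.342, 1.524, -0, 1.275, -0.146], TCP at [0.221, 0.476, 0.227] pointing down, gripper open.
Joint ranges: [-2.53, 2.53], [-0.77, 2.02], [0.04, 2.7], [-1, 4.14], [0.28, 2.66], [-3.11, 3.11]. Speed limits (rad/s): [2.57, 2.57, 3.14, 3.14, 3.14, 3.14].

### API

Orientations are given as [roll, pitch, yaw] about the fixed x, y, z axes, in that order (R = Rz(yaw) Ry(pitch) Rx(roll)).
In Python, from cell import robot gives the robot as it stands. The module is installed in compiled form; this text tells all that it offers.
- The arm moves only by the tool move_arm, never from a script. Its argument "increments" is a list of rows, each a list of 7 numbers: the finger opening in mm, from 0 to 91.8, then the shift along the tool's x, y, z in mm, then the turn, a rotation vector about the tool's x, y, z in rad. A call has 1 to 12 rows; each row shifts and turns the pose as measured when the row begins, along the tool's axes as they then stand; what a row does not reach is not made up. A row lasts 1/8 s, in which the tool goes at most 62.5 mm and 10.7 degrees, less where a joint would pass 70% of its speed; a pose out of reach is approached as far as the arm can. A call is refused whole if a number of a shift passes 62.5 or a number of a turn 0.188, either way. A call with a gripper value outside its range is refused whole. The fingers move at their own pace and stop on an object; "newtons" is the grip in N (left out, the last holds). Time passes only in rows, so rows that do not move let the fingers close. It gives the time, the measured TCP pose, the force and the opening at its end, in the units of the state.
- robot.observe(): the state, without advancing time (a new reading comes with each control period).
- robot.read_camera(name): name is "scene" or "top"; returns a dict with "img" (400x640x3 uint8, red, green, blue), "fx", "fy", "cx", "cy" (pixels), "k1" (the pictures are not rectified: a ray, as slopes to the right and down, at radius r is drawn at 1 + k1 r^2 times it, then the intrinsics apply), "T" (4x4, takes a point from camera to world coordinates). Camera axes: x right, y down, z forward; pixel columns grow to the right and rows downward; lengths in m; the calibration is good to about 2 mm. A picture is of the moment at which its call begins. There is no depth.
- robot.hand_in(): hands the job in, once; it reports no verdict.
Trained networks look in the newest picture that a camera, given by its name, has taken for a name from the list of things; names that differ only in an ending like _2 or _b are one class to them, and where a whole thing is asked for, a point or a joint stands for the part that bears it (a point fixed in the world has none). Each returns a list of dicts, best first, with "conf" (0 to 1); they miss things now and then, are a little off and sometimes report something else, mostly with a low value. They report only what shows in the picture. A call takes as long as a camera call. They do not tell look-alikes from the thing itself.
- robot.look_for(thing, camera): "rect" ([left, top, width, height] in pixels, round what is visible of it).
The state is a dict: "time": time; "qpos": joint angles; "qvel": joint speeds; "joint_efforts": joint torques, N m; "tool_pos": TCP position; "tool_rot": TCP orientation; "contact_force": force on the tool from outside, world axes, zero at the start; "torque": the same for the moment, N m; "opening": finger opening in m.
Only numpy, scipy, OpenCV 4.12 (cv2) and the standard library are available. Lean on these libraries where they do the work, as an engineer would, in place of code of your own. Each camera call takes 0.05 s, during which the arm holds its last target.

### The job

Cure the dental casts that stand on the bench at the left: free the orange sled lock by pinching its two black tabs together, lift it out and put it in the blue accessory tray, and stand every cast upright on the rubber-lined sled. Then fit the crank from the blue tray in front of the hood fully down on the square shaft on the hood's roof and wind it clockwise (seen from above), about three full turns, until the sled is fully home under the hood. Finally take the crank off and stand it on its hub in the blue tray again, with the lock, and leave the other things on the bench alone.

Things in the scene. Friction and masses are not known exactly. Their poses are not given: they have to be found in the camera images.
- unit: curing unit, fixed: white bed 124 (x) x 385 (y) mm, 10 thick. Origin on the bench under the bed; y runs along the bed: open loading end at +y, the amber-sided hood (130 x 182 mm, white roof 83 mm over the bench) covers y = -0.191 to -0.009 m; -x is the front. Behind the dark mat at the left (x over 0.55, y over 0.19 m) stands a tall polishing machine: keep the gripper clear of it
- catch (a point): floor of the catch at the front of the bed (8 mm over the bench), where the lock stands; axes as the unit. Two grey posts (42 mm apart along y, tops 26 mm over the bench) with inward lips (33 mm apart, tops 30 mm over the bench) hold the lock's hooks down. With the lock in it, the sled is blocked after about 20 mm
- lock: orange sled lock 33 (x) x 44 (y) x 63 mm, 85 g, loose; origin under its centre; starts in the catch, axes along the unit's. Black tabs on its +y and -y faces: pads 28 mm wide (x), 35 to 63 mm above the origin, outer faces 44 mm apart. Squeezed together (y) each goes in 5 mm to a stop (1.5 N at first, 4 N at the stop) and the hooks come free; it then lifts straight up, clear after 30 mm
- sled (a joint): travel of the sled in m: 0 at the loading end, 0.170 fully home at the end stop under the hood; it moves along the unit's -y and is moved by the drive (3 turns for the whole way)
- sled_floor (a point): centre of the sled's floor (rubber lined, inside 94 (x) x 176 (y) mm, rim 7 mm high and 5 thick; floor 18.5 mm over the bench); axes as the unit. Three casts fit in a row along y, 57 mm apart, with each cast's 50 mm side along the sled
- drive (a joint): turning of the square shaft in rad, 0 to 18.85, growing clockwise seen from above; 9.0 mm of sled a rad; stiff by friction (0.08 Nm, it stays where it is left)
- shaft_seat (a point): centre of the bearing flange on the hood's roof, 90 mm over the bench, where the square shaft starts and the crank's hub rests when fully down
- shaft_top (a point): centre of the top of the vertical square shaft end: 16 x 16 mm, standing 22 mm above shaft_seat, its top 5 mm stepped in to 14.8 and then 13 mm; turns with the shaft, x and y axes normal to its flats
- crank: crank, loose, 185 g, balanced about its hub. Origin at the centre of the hub's underside, z up. Hub 34 x 34 mm, from below a square bore 18.4 mm wide, 24 deep, sides along the crank's x and y (fits the shaft in four positions); arm 18 mm wide along +x, top 31 mm up; red square grip boss 24 x 24 mm over the hub, 31 to 63 mm up; round 30 mm counterweight at x = -43 mm
- crank_handle (a point): middle of the crank's black handle: upright round grip, 22 mm thick, 35 to 87 mm above the crank's origin, on the arm 62 mm (+x) from the hub's axis; it spins freely on the arm
- acc_tray: blue accessory tray in front of the hood, fixed, 180 (x) x 105 (y) mm, walls 4 mm thick and 14 mm high, floor 4 mm. Origin on the bench under its centre. The crank starts standing on its hub in it
- cast_gold: golden plaster cast of a jaw, 50 (x) x 62 (y) x 27 mm, about 130 g; origin under its centre; solid base 18 mm high, grasp it there across x or y. Starts on the dark mat (2.5 mm thick) at the left. May be absent
- cast_cream: cream plaster cast of a jaw, 50 x 62 x 31 mm, solid to 22 mm, as the golden one. May be absent
- cast_blue: blue plaster cast of a jaw, 50 x 62 x 35 mm, solid to 26 mm, as the golden one. May be absent
- compound_bar: orange bar of polishing compound, 38 x 60 x 28 mm; bystander
- grease_tin: round tin with a blue lid, 68 mm wide, 25 high; bystander
- wax_box: flat wax box, 62 x 100 x 24 mm; bystander
Things that resemble listed ones, but are neither listed nor needed, are in the scene too. Leave any green look-alike of the lock alone.

How it is judged:
By the outcome, as a careful person would: the job done as asked, in the order asked, and still so for the second after the job is handed in, with the robot touching nothing.
Of cast_gold, cast_cream, cast_blue only 2 to 3 are there at a start; the rules pass over those that are not, and their reading is None.
At some moment in a run one of cast_gold, cast_cream, cast_blue may be knocked a few centimetres aside while the robot is not near it.
It also fails if it takes over 210 s, if anything falls off the work surface, if the arm or the gripper's body presses on something with over 40 N, if the wrist force passes 120 N, or if a joint passes its speed limit or range.

## Working session

There is one attempt and no reset: what is moved stays moved. The work goes in short steps, Python scripts to look and compute and a tool call to move; the robot and the scene stay as the last step left them, time stands still between calls to the robot, and variables do not carry over. Pictures are saved under pics/ and viewed, and the job is handed in when it is done.

Besides the shell and the picture viewer there is one more tool, called as name(argument=value, ...) on one line, values as JSON. move_arm: Moves the arm, as the interface text tells. Its arguments: {"type":"object","properties":{"increments":{"type":"array"},"newtons":{"type":"number"}},"required":["increments"]}

```bash
mkdir -p pics; ls
cat > h.py <<'E'
from cell import robot
import numpy as np, cv2
def snap(cam,name=None):
    c=robot.read_camera(cam)
    if name: cv2.imwrite('pics/'+name+'.png',c['img'][:,:,::-1])
    return c
def ray(c,u,v):
    x=(u-c['cx'])/c['fx'];y=(v-c['cy'])/c['fy'];X,Y=x,y
    for _ in range(30):
        r2=X*X+Y*Y;X=x/(1+c['k1']*r2);Y=y/(1+c['k1']*r2)
    d=c['T'][:3,:3]@np.array([X,Y,1]);return c['T'][:3,3],d
def pz(c,u,v,z):
    o,d=ray(c,u,v);return o+d*(z-o[2])/d[2]
def proj(c,p):
    p=np.asarray(p,float);q=c['T'][:3,:3].T@(p-c['T'][:3,3]);x,y=q[0]/q[2],q[1]/q[2];r2=x*x+y*y
    s=1+c['k1']*r2;return c['cx']+c['fx']*x*s,c['cy']+c['fy']*y*s
E
python3 - <<'E'
from h import *
s=robot.observe();print(s, robot.grasp_offset)
for n in('scene','top'):
    c=snap(n,n+'0');print(n,c['fx'],c['cx'],c['cy'],c['k1'],c['T'].round(3).tolist())
    for t in['unit','lock','sled','shaft_top','crank','crank_handle','acc_tray','cast_gold','cast_cream','cast_blue','compound_bar','grease_tin','wax_box']:
        print(t,[(np.round(d['rect']).tolist(),round(d['conf'],2)) for d in robot.look_for(t,n)])
E
```

```text
pics
{'time': 0.0, 'qpos': array([ 9.91015176e-01,  3.42714500e-01,  1.52502626e+00, -1.13963531e-05,
        1.27534719e+00, -1.46012919e-01]), 'qvel': array([ 1.55537071e-03,  3.89897051e-05, -8.34906638e-04, -1.01661527e-03,
        2.50942613e-03, -8.81436127e-04]), 'joint_efforts': array([ 5.24770712e-04, -4.31241453e+01, -2.44216758e+01,  7.18942937e-02,
        5.60197723e-02, -1.19463689e-04]), 'tool_pos': array([0.22042357, 0.47604891, 0.22604598]), 'tool_rot': array([-3.14138588e+00,  1.48097760e-03,  1.13703158e+00]), 'contact_force': array([-0.40564324, -0.205698  , -0.1916842 ]), 'torque': array([ 0.07226009, -0.013878  ,  0.01831574]), 'opening': 0.09176080595640018} 0.0188
scene 379.56137400773895 321.4177367916964 200.89169900650262 0.011603142496422957 [[0.561, -0.66, 0.501, -0.005], [-0.828, -0.44, 0.348, -0.322], [-0.009, -0.61, -0.793, 0.937], [0.0, 0.0, 0.0, 1.0]]
unit [([290.0, 184.0, 138.0, 91.0], 0.89)]
lock [([292.0, 212.0, 20.0, 19.0], 0.82), ([382.0, 191.0, 22.0, 20.0], 0.66), ([256.0, 231.0, 18.0, 16.0], 0.55)]
sled [([290.0, 188.0, 73.0, 53.0], 0.73)]
sha
[... 1030 characters left out ...]
ock [([292.0, 244.0, 16.0, 16.0], 0.58), ([311.0, 211.0, 22.0, 14.0], 0.46), ([379.0, 226.0, 49.0, 18.0], 0.41)]
sled [([303.0, 173.0, 63.0, 50.0], 0.86)]
shaft_top [([296.0, 162.0, 139.0, 67.0], 0.41), ([368.0, 139.0, 25.0, 12.0], 0.28)]
crank [([380.0, 227.0, 48.0, 20.0], 0.65)]
crank_handle [([382.0, 229.0, 42.0, 14.0], 0.64), ([229.0, 242.0, 19.0, 20.0], 0.39)]
acc_tray [([371.0, 225.0, 64.0, 42.0], 0.63)]
cast_gold []
cast_cream [([373.0, 227.0, 59.0, 38.0], 0.24)]
cast_blue [([250.0, 220.0, 21.0, 16.0], 0.75), ([383.0, 228.0, 45.0, 15.0], 0.15)]
compound_bar [([186.0, 194.0, 22.0, 23.0], 0.68)]
grease_tin [([366.0, 136.0, 24.0, 14.0], 0.59)]
wax_box [([446.0, 138.0, 27.0, 32.0], 0.96)]
```

Run:
```python
import cv2
for n,(x0,y0,x1,y1) in dict(scene0=(190,130,490,350),top0=(170,110,490,310)).items():
    i=cv2.imread(f'pics/{n}.png')[y0:y1,x0:x1]
    cv2.imwrite(f'pics/{n}z.png',cv2.resize(i,None,fx=2.5,fy=2.5,interpolation=cv2.INTER_CUBIC))
```

```text
(no output)
```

View pics/scene0z.png

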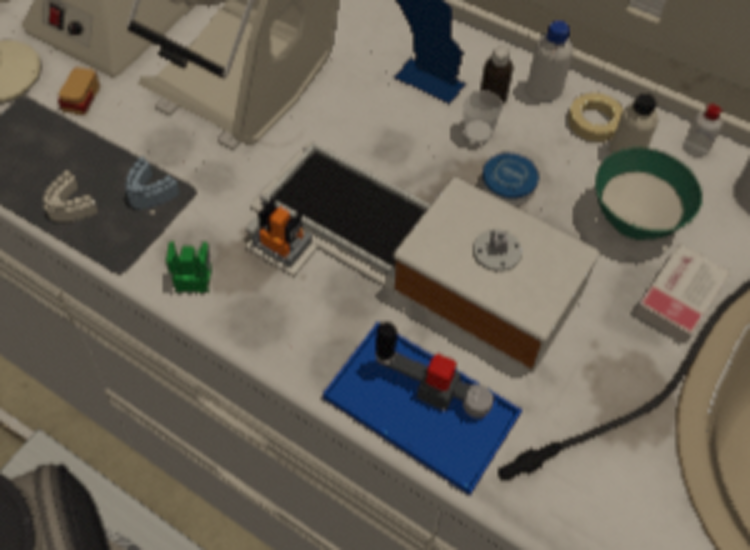

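View pics/top0z.png

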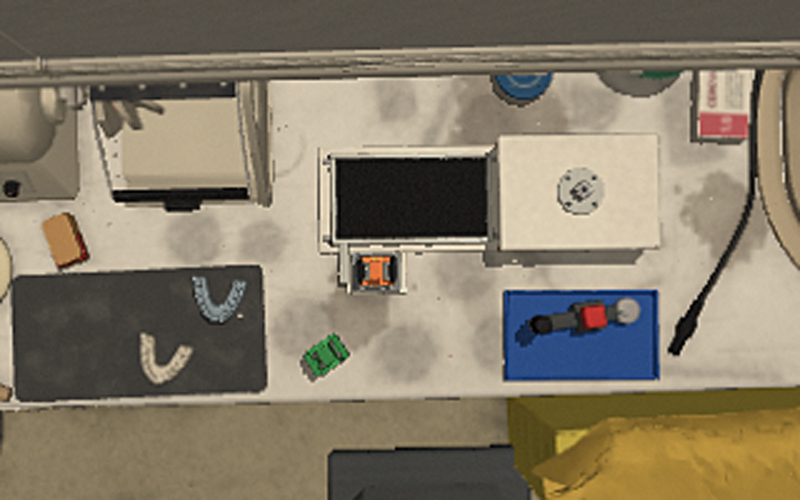

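Run:
```python
import cv2
i=cv2.imread('pics/top0.png')
cv2.imwrite('pics/a1.png',cv2.resize(i[110:310,100:280],None,fx=3,fy=3,interpolation=cv2.INTER_CUBIC))
cv2.imwrite('pics/a2.png',cv2.resize(i[155:280,285:445],None,fx=4.8,fy=4.8,interpolation=cv2.INTER_CUBIC))
```

```text
(no output)
```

View pics/a1.png

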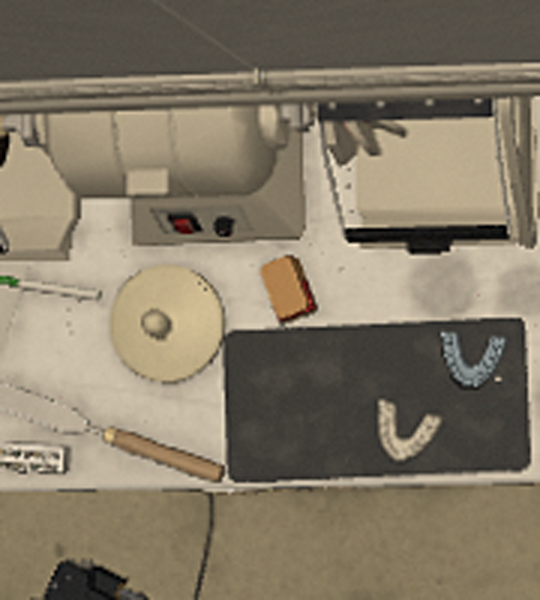

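View pics/a2.png

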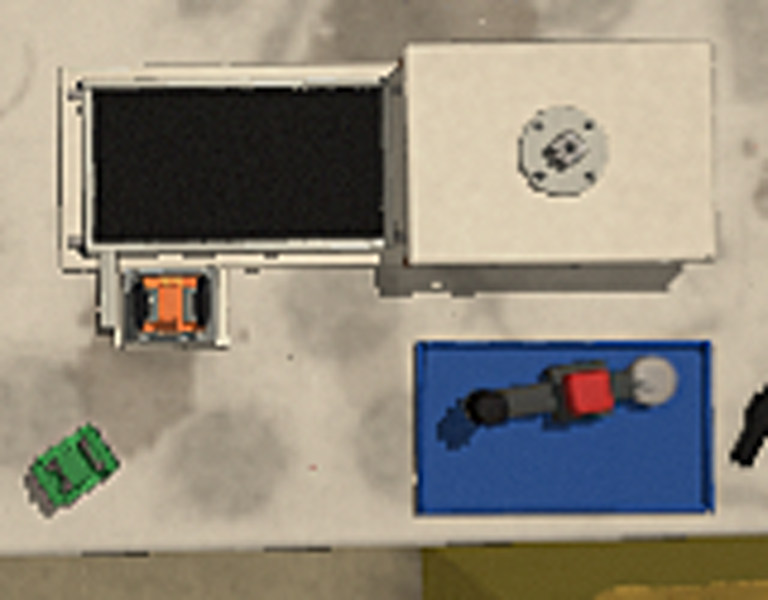

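Run:
```python
from h import *
c=snap('top');s=snap('scene')
A=lambda u,v,z:pz(c,285+u/4.8,155+v/4.8,z)
for n,l in dict(hood=[(406,42,.083),(713,42,.083),(713,262,.083),(407,260,.083)],tray=[(416,342,.014),(712,342,.014),(713,514,.014),(415,513,.014)],
 crank=[(589,393,.067),(489,405,.091),(654,379,.035)],lock=[(174,303,.071)],flange=[(562,152,.09)],shaft=[(566,149,.112)],sledfloor=[(92,88,.0185),(384,88,.0255),(384,243,.0255),(92,243,.0255)],bed=[(60,68,.01),(60,268,.01)]).items():
    P=np.array([A(*q) for q in l]);print(n,P.round(4).tolist(),'mean',P.mean(0).round(4))
B=lambda u,v,z:pz(c,100+u/3,110+v/3,z)
for n,q in dict(cream=[(380,403),(402,460),(440,418)],blue=[(443,336),(472,386),(503,337)],mat=[(225,332),(525,320),(528,468),(230,480)]).items():
    print(n,[B(u,v,.03 if n!='mat' else 0.0025).round(4)[:2].tolist() for u,v in q])
print(np.round([proj(s,(0.565,0,.07)),proj(s,A(566,149,.112)),proj(s,A(174,303,.071))],1))
i=c['img'][:,:,::-1]
cv2.imwrite('pics/shaft.png',cv2.resize(i[165:205,380:430],None,fx=14,fy=14,interpolation=cv2.INTER_CUBIC))
j=s['img'][:,:,::-1]
cv2.imwrite('pics/shafts.png',cv2.resize(j[205:255,365:415],None,fx=12,fy=12,interpolation=cv2.INTER_CUBIC))
```

```text
hood [[0.6142, -0.0648, 0.083], [0.61, -0.2444, 0.083], [0.4817, -0.2393, 0.083], [0.4877, -0.0613, 0.083]] mean [ 0.5484 -0.1524  0.083 ]
tray [[0.4404, -0.0714, 0.014], [0.4353, -0.2517, 0.014], [0.3311, -0.2488, 0.014], [0.3374, -0.0677, 0.014]] mean [ 0.3861 -0.1599  0.014 ]
crank [[0.4077, -0.1669, 0.067], [0.4031, -0.1051, 0.091], [0.4143, -0.2114, 0.035]] mean [ 0.4083 -0.1611  0.0643]
lock [[0.4668, 0.0738, 0.071]] mean [0.4668 0.0738 0.071 ]
flange [[0.5473, -0.1523, 0.09]] mean [ 0.5473 -0.1523  0.09  ]
shaft [[0.5473, -0.1512, 0.112]] mean [ 0.5473 -0.1512  0.112 ]
sledfloor [[0.5992, 0.1203, 0.0185], [0.5938, -0.0558, 0.0255], [0.5003, -0.0529, 0.0255], [0.505, 0.1223, 0.0255]] mean [0.5496 0.0335 0.0238]
bed [[0.6128, 0.1398, 0.01], [0.491, 0.1427, 0.01]] mean [0.5519 0.1413 0.01  ]
cream [[0.3993, 0.348], [0.3443, 0.3279], [0.3836, 0.2904]]
blue [[0.462, 0.2859], [0.4135, 0.259], [0.4596, 0.2282]]
mat [[0.4716, 0.5063], [0.476, 0.2093], [0.3321, 0.2098], [0.3262, 0.5039]]
[[342.7 204.6]
 [388.8 225.1]
 [301.6 216.1]]
```

View pics/shaft.png

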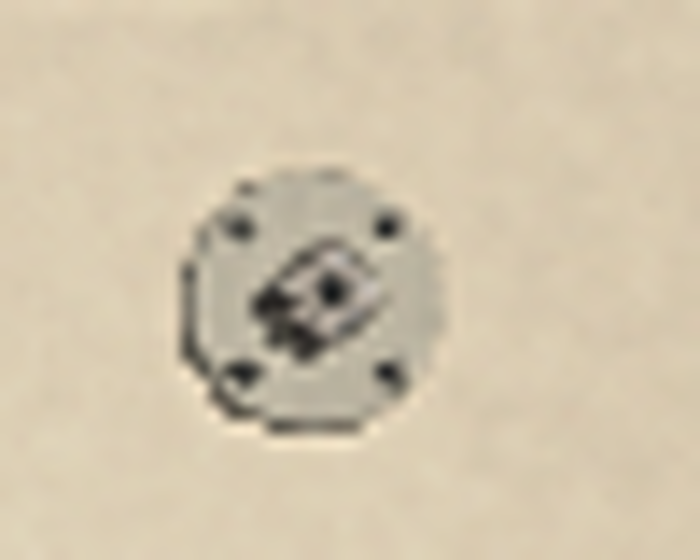

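View pics/shafts.png

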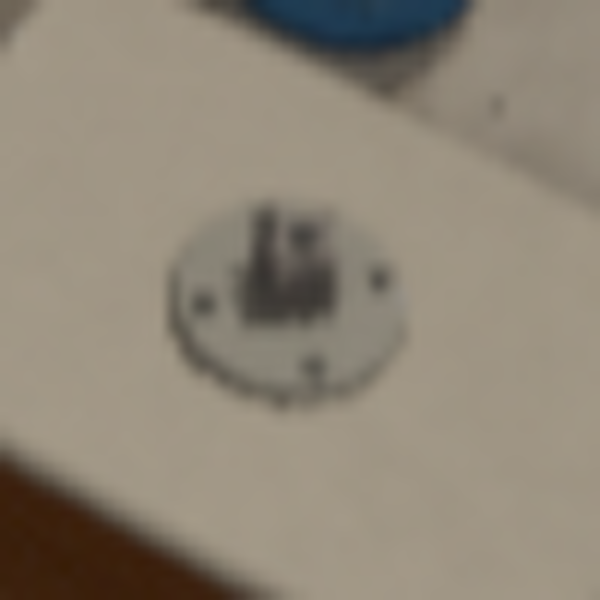

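```bash
cat >> h.py <<'E'
def box(p,yaw,sx,sy,z0,z1):
    c,s=np.cos(yaw),np.sin(yaw);o=[]
    for z in(z0,z1):
        for a,b in((1,1),(1,-1),(-1,-1),(-1,1)):
            x,y=a*sx/2,b*sy/2;o.append((p[0]+c*x-s*y,p[1]+s*x+c*y,z))
    return o
def draw(c,boxes,roi,f,name):
    x0,y0,x1,y1=roi
    im=cv2.resize(np.ascontiguousarray(c['img'][y0:y1,x0:x1,::-1]),None,fx=f,fy=f,interpolation=cv2.INTER_CUBIC)
    for b,col in boxes:
        q=[tuple(int(round(v)) for v in ((np.array(proj(c,p))-(x0,y0)+.5)*f)) for p in b]
        for i in range(4):
            for a,d in((i,(i+1)%4),(i+4,(i+1)%4+4),(i,i+4)): cv2.line(im,q[a],q[d],col,1)
    cv2.imwrite('pics/'+name+'.png',im);return im
def both(boxes,rt,rs,f,name):
    a=draw(snap('top'),boxes,rt,f,name+'t');b=draw(snap('scene'),boxes,rs,f,name+'s')
    h=max(a.shape[0],b.shape[0]);o=np.zeros((h,a.shape[1]+b.shape[1],3),np.uint8)
    o[:a.shape[0],:a.shape[1]]=a;o[:b.shape[0],a.shape[1]:]=b;cv2.imwrite('pics/'+name+'.png',o)
E
python3 - <<'E'
from h import *
both([(box((.467,.074),-.027,.028,.044,.043,.071),(0,255,0))],(295,195,335,235),(285,195,325,245),9,'lk1')
g=(0.438,.258);k=(.369,.320)
both([(box(g,-.0,.05,.062,.0025,.0285),(0,255,0)),(box(k,-.23,.05,.062,.0025,.0245),(0,0,255))],(210,210,285,270),(200,180,275,230),5.2,'cs1')
E
```

```text
(no output)
```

View pics/lk1.png

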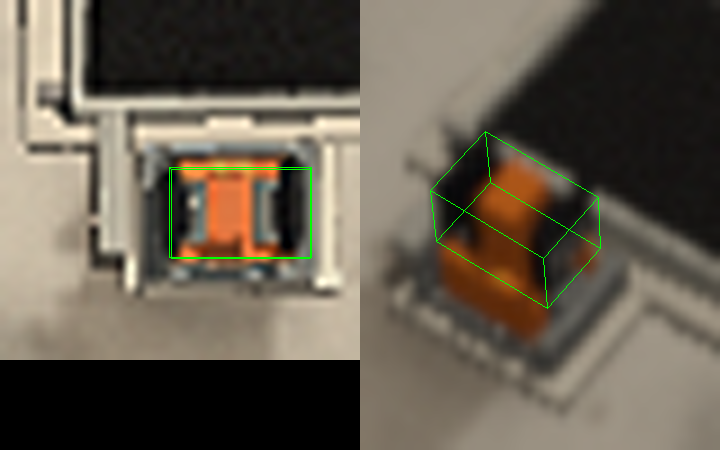

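View pics/cs1.png

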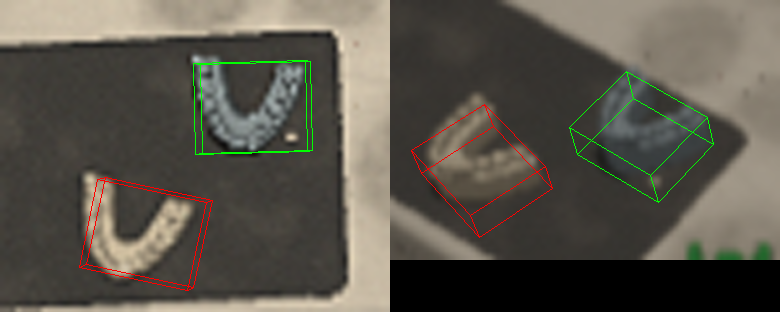

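Run:
```python
from h import *
for n,r in(('top',(215,212,280,265)),('scene',(200,180,275,235))):
    c=snap(n);x0,y0,x1,y1=r
    i=c['img'][y0:y1,x0:x1,::-1].astype(float)
    i=np.clip(255*((i-20)/110).clip(0,1)**.6,0,255).astype(np.uint8)
    cv2.imwrite('pics/e_%s.png'%n,cv2.resize(i,None,fx=10,fy=10,interpolation=cv2.INTER_CUBIC))
```

```text
(no output)
```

View pics/e_top.png

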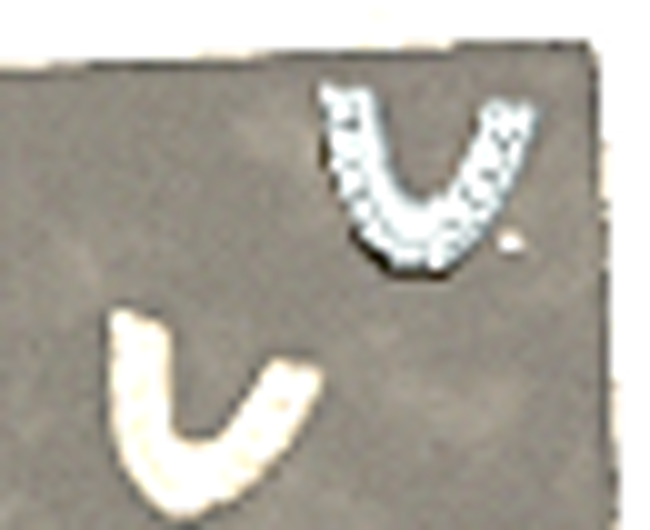

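View pics/e_scene.png

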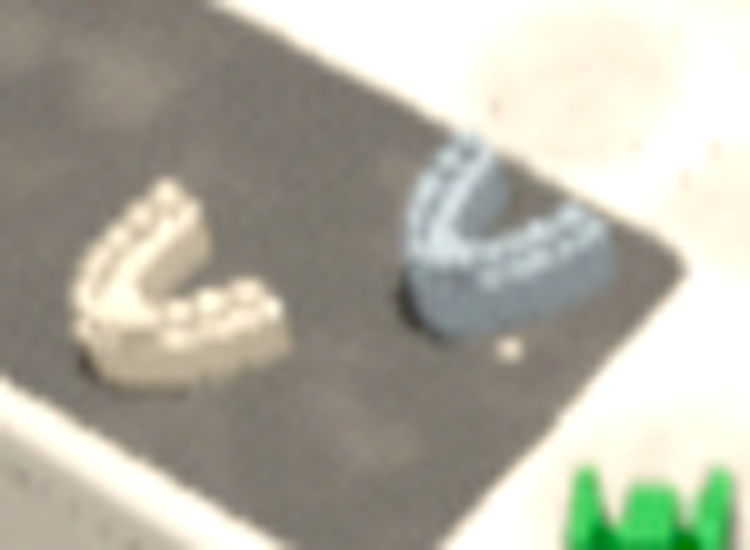

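```bash
cat >> h.py <<'E'
from scipy.spatial.transform import Rotation as Ro
import json
def plan(pos,yaw,n,op,pose=None):
    """n rows from current (or given) pose to pos, tool down with yaw"""
    if pose is None:
        s=robot.observe();p=s['tool_pos'];R=Ro.from_euler('xyz',s['tool_rot'])
    else: p,R=pose
    p=np.array(p,float);pos=np.array(pos,float)
    T=Ro.from_euler('xyz',[np.pi,0,yaw]);rows=[]
    for i in range(n):
        k=n-i
        dr=(R.inv()*T).as_rotvec()/k; dp=R.inv().apply((pos-p)/k)*1000
        dr=np.round(dr,3);dp=np.round(dp,1)
        rows.append([op]+dp.tolist()+dr.tolist())
        p=p+R.apply(dp)/1000;R=R*Ro.from_rotvec(dr)
    print(json.dumps(rows)); return p,R
E
python3 - <<'E'
from h import *
q=plan((.468,.076,.15),1.544,12,91.8)
plan((.468,.076,.041),1.544,4,91.8,q)
E
```

```text
[[91.8, -21.6, 32.7, 6.4, -0.0, -0.0, -0.034], [91.8, -22.7, 32.0, 6.4, -0.0, -0.0, -0.034], [91.8, -23.8, 31.2, 6.4, -0.0, -0.0, -0.034], [91.8, -24.8, 30.4, 6.4, -0.0, -0.0, -0.034], [91.8, -25.9, 29.5, 6.4, -0.0, -0.0, -0.034], [91.8, -26.8, 28.6, 6.4, -0.0, -0.0, -0.034], [91.8, -27.8, 27.7, 6.4, -0.0, -0.0, -0.034], [91.8, -28.7, 26.7, 6.4, 0.0, -0.0, -0.034], [91.8, -29.6, 25.7, 6.4, 0.0, -0.0, -0.034], [91.8, -30.5, 24.7, 6.4, 0.0, -0.0, -0.034], [91.8, -31.3, 23.6, 6.4, 0.0, -0.0, -0.034], [91.8, -32.1, 22.6, 6.3, 0.0, -0.0, -0.033]]
[[91.8, 0.0, -0.0, 27.3, 0.0, -0.0, -0.0], [91.8, 0.0, -0.0, 27.2, 0.0, -0.0, -0.0], [91.8, 0.0, -0.0, 27.3, 0.0, -0.0, -0.0], [91.8, 0.0, -0.0, 27.2, 0.0, -0.0, -0.0]]
```

move_arm(increments=[[91.8,-22,33,6,0,0,-0.034],[91.8,-23,32,6,0,0,-0.034],[91.8,-24,31,6,0,0,-0.034],[91.8,-25,30,6,0,0,-0.034],[91.8,-26,30,6,0,0,-0.034],[91.8,-27,29,6,0,0,-0.034],[91.8,-28,28,6,0,0,-0.034],[91.8,-29,27,6,0,0,-0.034],[91.8,-30,26,6,0,0,-0.034],[91.8,-30,25,6,0,0,-0.034],[91.8,-31,24,6,0,0,-0.034],[91.8,-32,23,6,0,0,-0.034]])

```text
time: 3.3
tool_pos: [0.4811, 0.0664, 0.154]
tool_rot: [3.136, -0.004, 1.564]
contact_force: [0.3, 1.5, 0.9]
opening: 0.0917
```

Run:
```python
from h import *
q=plan((.468,.076,.14),1.544,3,91.8)
plan((.468,.076,.041),1.544,5,91.8,q)
```

```text
[[91.8, 3.1, -4.4, 4.7, 0.002, -0.001, 0.007], [91.8, 3.1, -4.4, 4.6, 0.002, -0.001, 0.006], [91.8, 3.1, -4.5, 4.7, 0.002, -0.002, 0.007]]
[[91.8, 0.0, 0.0, 19.8, -0.0, 0.0, -0.0], [91.8, 0.0, 0.0, 19.8, -0.0, 0.0, -0.0], [91.8, 0.0, 0.0, 19.8, -0.0, 0.0, -0.0], [91.8, 0.0, 0.0, 19.8, -0.0, 0.0, -0.0], [91.8, 0.0, 0.0, 19.8, -0.0, 0.0, -0.0]]
```

move_arm(increments=[[91.8,3,-4.4,4.7,0.002,-0.001,0.007],[91.8,3,-4.4,4.7,0.002,-0.001,0.006],[91.8,3,-4.4,4.7,0.002,-0.002,0.007],[91.8,0,0,0,0,0,0],[91.8,0,0,18,0,0,0],[91.8,0,0,18,0,0,0],[91.8,0,0,18,0,0,0]])

```text
time: 4.18
tool_pos: [0.4681, 0.0779, 0.0857]
tool_rot: [3.137, -0.0, 1.544]
contact_force: [-0.3, -0.0, -0.2]
opening: 0.0919
```

Run:
```python
from h import *
plan((.468,.076,.041),1.544,5,91.8)
both([],(295,190,335,240),(280,190,330,250),8,'lk2')
```

```text
[[91.8, -0.4, -0.1, 8.9, 0.001, -0.0, 0.0], [91.8, -0.4, -0.0, 8.9, 0.001, -0.0, 0.0], [91.8, -0.4, -0.0, 9.0, 0.001, -0.0, 0.0], [91.8, -0.4, -0.0, 8.9, 0.001, -0.0, 0.0], [91.8, -0.3, -0.1, 9.0, 0.001, -0.0, 0.0]]
```

View pics/lk2.png

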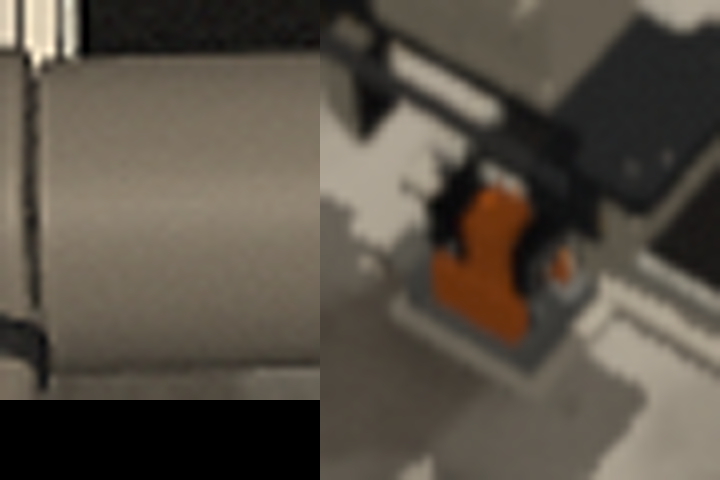

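move_arm(increments=[[91.8,-1,0,15,0.002,0,0],[91.8,-1,0,15,0.002,0,0],[91.8,0,0,13,0,0,0],[60,0,0,1,0,0,0],[50,0,0,0,0,0,0],[50,0,0,0,0,0,0]], newtons=15)

```text
time: 5.03
tool_pos: [0.4677, 0.0762, 0.0391]
tool_rot: [-3.14, 0.0, 1.545]
contact_force: [-0.3, 0.3, -0.3]
opening: 0.0662
```

Run:
```python
from h import *
both([],(295,190,335,240),(280,190,330,250),8,'lk3')
```

```text
(no output)
```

View pics/lk3.png

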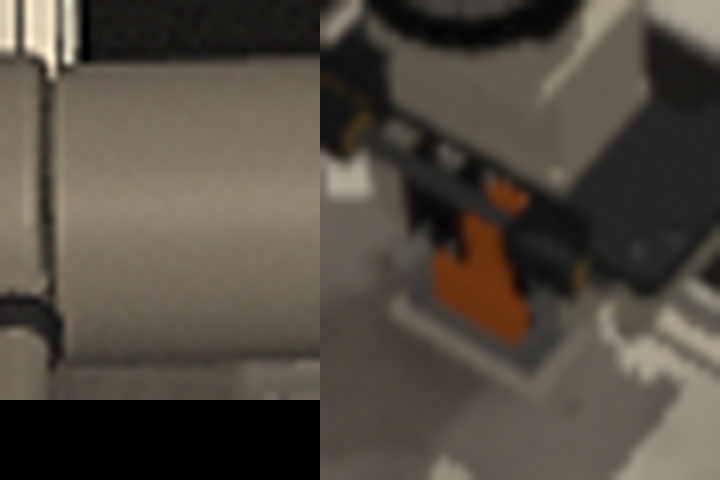

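move_arm(increments=[[28,0,0,0,0,0,0],[28,0,0,0,0,0,0],[28,0,0,0,0,0,0],[28,0,0,0,0,0,0],[28,0,0,0,0,0,0],[28,0,0,0,0,0,0],[28,0,0,0,0,0,0],[28,0,0,0,0,0,0],[28,0,0,0,0,0,0],[28,0,0,0,0,0,0]], newtons=15)

```text
time: 6.38
tool_pos: [0.4681, 0.0762, 0.0399]
tool_rot: [3.141, -0.0, 1.545]
contact_force: [0.5, -0.1, 1.1]
opening: 0.0326
```

move_arm(increments=[[28,0,0,-6,0,0,0],[28,0,0,-8,0,0,0],[28,0,0,-10,0,0,0],[28,0,0,-15,0,0,0],[28,0,0,-20,0,0,0],[28,0,0,-20,0,0,0]])

```text
time: 7.12
tool_pos: [0.4673, 0.0761, 0.1227]
tool_rot: [-3.14, 0.0, 1.545]
contact_force: [0.4, 0.0, -0.4]
opening: 0.0326
```

Run:
```python
from h import *
s=robot.observe();print(s['tool_pos'],s['opening'],s['contact_force'])
both([],(295,190,335,240),(270,190,330,250),8,'lk4')
q=plan((.40,-.04,.125),1.544,5,28)
plan((.363,-.12,.1),1.544,3,28,q)
```

```text
[0.46730136 0.07614399 0.1226553 ] 0.032556262076659244 [ 0.36529782  0.00045028 -0.36526625]
[[28, -23.6, -13.1, -0.3, 0.001, -0.0, 0.0], [28, -23.6, -13.2, -0.3, 0.0, -0.0, 0.0], [28, -23.6, -13.1, -0.2, 0.001, -0.0, 0.0], [28, -23.6, -13.2, -0.3, 0.0, -0.0, 0.0], [28, -23.5, -13.1, -0.2, 0.001, -0.0, 0.001]]
[[28, -27.0, -11.6, 8.3, -0.0, -0.0, -0.0], [28, -27.0, -11.6, 8.3, -0.0, -0.0, -0.0], [28, -27.0, -11.7, 8.4, -0.0, -0.0, -0.0]]
```

View pics/lk4.png

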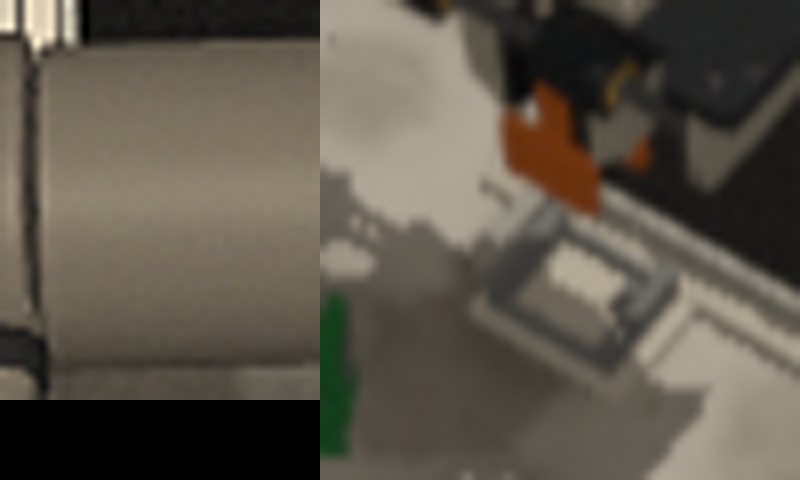

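move_arm(increments=[[28,-24,-13,-1,0,0,0],[28,-24,-13,-1,0,0,0],[28,-24,-13,0,0,0,0],[28,-24,-13,0,0,0,0],[28,-24,-13,0,0,0,0],[28,-27,-12,0,0,0,0],[28,-27,-12,0,0,0,0],[28,-20,-12,0,0,0,0],[28,0,0,0,0,0,0]])

```text
time: 8.35
tool_pos: [0.3577, -0.1198, 0.1226]
tool_rot: [3.141, -0.001, 1.546]
contact_force: [0.6, 0.4, 0.3]
opening: 0.0327
```

Run:
```python
from h import *
s=robot.observe();print(s['tool_pos'],s['opening'],s['contact_force'])
p=s['tool_pos']
B=[(box((.3875,-.1585),-.028,.105,.18,0,.014),(0,255,0)),(box((.361,-.12),-.028,.033,.044,.004,.067),(0,0,255))]
both(B,(365,215,445,275),(310,240,410,340),4,'lk5')
plan((.361,-.12,.042),1.544,5,28)
```

```text
[ 0.3577271  -0.11980723  0.12261477] 0.03274838751841893 [0.58185387 0.3745104  0.33999618]
[[28, -0.2, 0.5, 16.1, 0.0, -0.0, 0.001], [28, -0.2, 0.5, 16.2, 0.0, -0.0, 0.001], [28, -0.2, 0.5, 16.1, 0.0, -0.0, 0.001], [28, -0.2, 0.5, 16.2, 0.001, -0.001, 0.0], [28, -0.3, 0.5, 16.1, 0.0, -0.0, 0.001]]
```

View pics/lk5.png

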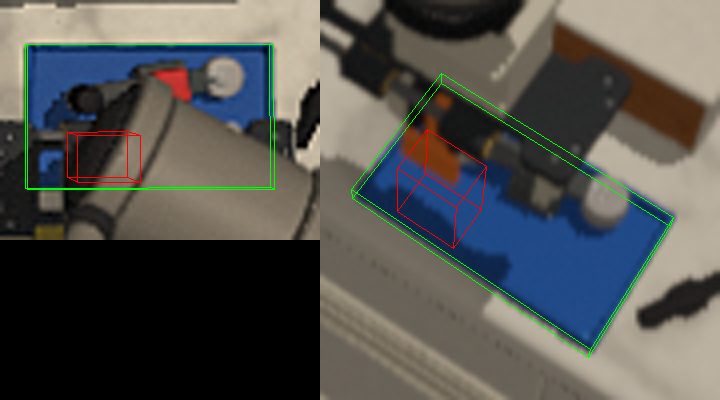

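move_arm(increments=[[28,0,1,20,0,0,0],[28,0,1,20,0,0,0],[28,0,0,20,0,0,0],[28,0,0,16,0,0,0],[28,0,0,4,0,0,0],[28,0,0,4,0,0,0]])

```text
time: 9.2
tool_pos: [0.364, -0.1152, 0.0367]
tool_rot: [3.137, -0.0, 1.554]
contact_force: [-0.2, 0.1, -1.3]
opening: 0.0328
```

Run:
```python
from h import *
s=robot.observe();print(s['tool_pos'],s['opening'],s['contact_force'])
B=[(box((.361,-.12),-.028,.033,.044,.004,.067),(0,0,255))]
both(B,(365,215,445,275),(310,240,410,340),4,'lk6')
```

```text
[ 0.36401619 -0.11516536  0.03665574] 0.03275148261689835 [-0.16254631  0.08458124 -1.33990457]
```

View pics/lk6.png

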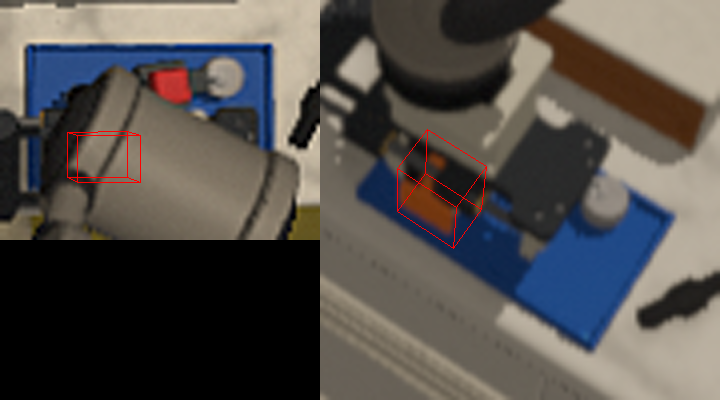

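move_arm(increments=[[28,0,0,1.5,0,0,0],[40,0,0,0,0,0,0],[50,0,0,0,0,0,0],[60,0,0,0,0,0,0],[70,0,0,0,0,0,0],[70,0,0,0,0,0,0],[70,0,0,-20,0,0,0],[70,0,0,-30,0,0,0],[70,0,0,-40,0,0,0],[70,0,0,-40,0,0,0]])

```text
time: 10.55
tool_pos: [0.3619, -0.1148, 0.1675]
tool_rot: [3.141, -0.003, 1.553]
contact_force: [0.2, -0.4, -0.3]
opening: 0.07
```

Run:
```python
from h import *
s=robot.observe();print(s['tool_pos'],s['opening'],s['contact_force'],s['qpos'])
both([],(365,215,445,275),(310,240,410,340),4,'lk7')
```

```text
[ 0.36193814 -0.11479158  0.16754239] 0.07000030750992102 [ 0.16837498 -0.43859708 -0.27860479] [-0.511871    0.14464902  1.97660488  0.00295598  1.02158658 -2.0662986 ]
```

View pics/lk7.png

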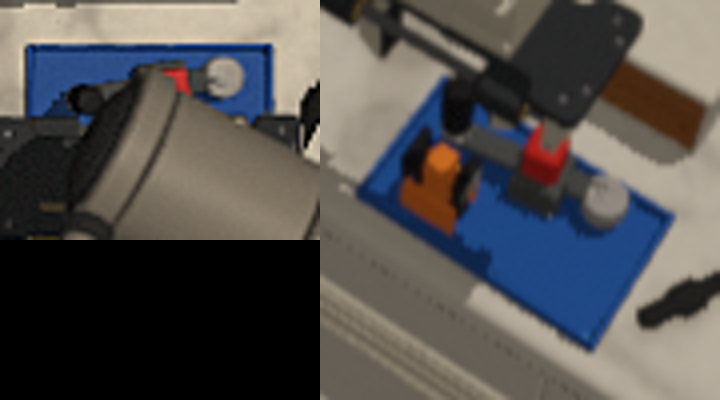

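```bash
cat >> h.py <<'E'
def cast(col,show=None):
    """segment cast on mat in the top view -> center, yaw"""
    c=snap('top');hsv=cv2.cvtColor(c['img'],cv2.COLOR_RGB2HSV).astype(int);g=c['img'].astype(int)
    H,S,V=hsv[...,0],hsv[...,1],hsv[...,2]
    m=(V>85)&((g[...,2]>g[...,0]+5) if col=='blue' else (g[...,0]>g[...,2]+15))
    w=np.zeros_like(m);zt=.033 if col=='blue' else .029
    us=[proj(c,p) for p in((.472,.215,.02),(.472,.50,.02),(.332,.50,.02),(.332,.215,.02))]
    w=np.zeros(m.shape,np.uint8);cv2.fillPoly(w,[np.array(us,np.int32)],1)
    m=(m&(w>0)).astype(np.uint8)
    n,l,st,_=cv2.connectedComponentsWithStats(m)
    k=1+np.argmax(st[1:,4]);print('area',st[k,4],'bb',st[k,:4])
    vv,uu=np.nonzero(l==k)
    P=np.array([pz(c,u,v,zt)[:2] for u,v in zip(uu,vv)])
    ct,sz,an=cv2.minAreaRect((P*1000).astype(np.float32))
    print('rect',ct,sz,an);
    cen=P.mean(0)  # centroid lies apexward of box centre
    d=np.array(ct)/1000-cen;print('centroid',cen.round(4),'dir yaw',np.arctan2(d[1],d[0]))
    return np.array(ct)/1000
E
python3 - <<'E'
from h import *
for k in('blue','cream'): print(k);cast(k)
E
```

```text
blue
area 141 bb [247 221  21  18]
rect (438.8426513671875, 261.14794921875) (58.53006362915039, 45.38917541503906) 82.58161163330078
centroid [0.4391 0.261 ] dir yaw 2.7406546169253567
cream
area 217 bb [226 243  21  21]
rect (370.5714111328125, 327.7657470703125) (62.08667755126953, 51.874107360839844) 72.4615707397461
centroid [0.3715 0.3274] dir yaw 2.7593588965198133
```

Run:
```python
from h import *
plan((.4465,.259,.12),1.44,11,91.8)
```

```text
[[91.8, 34.1, 7.0, 4.3, 0.0, -0.0, 0.01], [91.8, 34.2, 6.7, 4.3, 0.0, -0.0, 0.01], [91.8, 34.3, 6.3, 4.3, 0.0, -0.0, 0.01], [91.8, 34.3, 6.0, 4.3, 0.0, -0.0, 0.01], [91.8, 34.4, 5.7, 4.3, 0.0, -0.0, 0.01], [91.8, 34.4, 5.3, 4.3, 0.0, -0.0, 0.01], [91.8, 34.5, 5.0, 4.3, 0.0, -0.0, 0.011], [91.8, 34.5, 4.6, 4.3, 0.0, -0.001, 0.01], [91.8, 34.6, 4.2, 4.3, 0.001, -0.0, 0.011], [91.8, 34.7, 3.9, 4.3, 0.0, -0.001, 0.01], [91.8, 34.6, 3.5, 4.3, 0.001, -0.0, 0.011]]
```

move_arm(increments=[[91.8,34,7,0,0,0,0.01],[91.8,34,7,4,0,0,0.01],[91.8,34,6,4,0,0,0.01],[91.8,34,6,4,0,0,0.01],[91.8,34,6,5,0,0,0.01],[91.8,34,5,5,0,0,0.01],[91.8,34,5,5,0,0,0.01],[91.8,34,5,5,0,0,0.01],[91.8,34,4,5,0,0,0.01],[91.8,34,4,5,0,0,0.01],[91.8,34,4,5,0,0,0.01],[91.8,0,0,0,0,0,0]])

```text
time: 12.25
tool_pos: [0.4389, 0.2645, 0.0991]
tool_rot: [-3.11, 0.006, 1.436]
contact_force: [-0.5, 0.7, -0.4]
opening: 0.0914
```

Run:
```python
from h import *
s=robot.observe();print(s['tool_pos'],s['tool_rot'])
both([(box((.4385,.260),-.13,.05,.062,.0025,.0285),(0,255,0))],(210,210,285,270),(200,180,275,230),5.2,'cs2')
plan((.4465,.259,.06),1.44,4,91.8)
```

```text
[0.43888151 0.26445088 0.09908376] [-3.11005852  0.0062172   1.43598666]
[[91.8, -0.6, 2.4, 9.9, -0.008, 0.002, -0.001], [91.8, -0.6, 2.3, 9.9, -0.008, 0.002, -0.002], [91.8, -0.6, 2.3, 9.8, -0.008, 0.001, -0.001], [91.8, -0.7, 2.1, 9.9, -0.008, 0.002, -0.002]]
```

View pics/cs2.png

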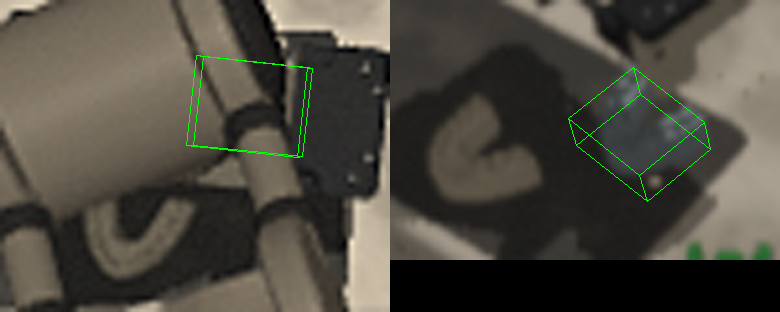

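move_arm(increments=[[91.8,-0.6,2.4,10,-0.008,0.002,-0.001],[91.8,-0.6,2.4,10,-0.008,0.002,-0.001],[91.8,-0.6,2.3,10,-0.008,0.001,-0.001],[91.8,-0.6,2.2,10,-0.008,0.001,-0.001],[91.8,0,0,0,0,0,0]])

```text
time: 12.98
tool_pos: [0.4463, 0.2557, 0.0559]
tool_rot: [3.141, 0.002, 1.435]
contact_force: [0.7, 0.3, 0.4]
opening: 0.0916
```

Run:
```python
from h import *
s=robot.observe();print(s['tool_pos'],s['tool_rot'])
both([],(235,205,285,245),(220,180,280,230),6.4,'cs3')
plan((.4465,.2595,.0115),1.44,4,91.8)
```

```text
[0.44630232 0.25569698 0.05585377] [3.14127890e+00 1.98825140e-03 1.43549064e+00]
[[91.8, 0.9, -0.2, 11.3, 0.0, 0.0, -0.001], [91.8, 0.8, -0.2, 11.3, 0.001, 0.0, -0.001], [91.8, 0.9, -0.2, 11.3, 0.0, 0.001, -0.001], [91.8, 0.8, -0.2, 11.3, 0.001, 0.0, -0.001]]
```

View pics/cs3.png

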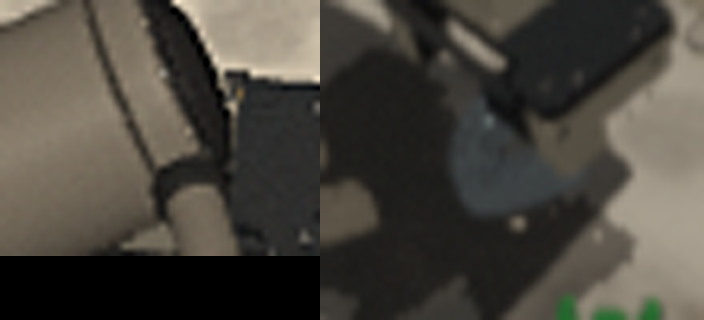

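move_arm(increments=[[91.8,1,0,14,0,0,-0.002],[91.8,1,0,14,0,0,-0.002],[91.8,1,0,12,0,0,0],[91.8,0.5,0,4,0,0,0],[91.8,0,0,0,0,0,0]], newtons=15)

```text
time: 13.7
tool_pos: [0.4474, 0.2601, 0.0095]
tool_rot: [3.14, 0.001, 1.44]
contact_force: [0.7, -0.6, -0.4]
opening: 0.0919
```

move_arm(increments=[[70,0,0,0,0,0,0],[55,0,0,0,0,0,0],[50,0,0,0,0,0,0],[50,0,0,0,0,0,0],[50,0,0,0,0,0,0],[50,0,0,0,0,0,0],[50,0,0,0,0,0,0],[50,0,0,0,0,0,0]], newtons=25)

```text
time: 14.7
tool_pos: [0.4482, 0.2603, 0.0105]
tool_rot: [3.138, 0.0, 1.44]
contact_force: [-0.4, 0.4, -0.1]
opening: 0.0568
```

move_arm(increments=[[50,0,0,0,0,0,0],[50,0,0,-3,0,0,0],[50,0,0,-5,0,0,0],[50,0,0,-10,0,0,0],[50,0,0,-10,0,0,0],[50,0,0,0,0,0,0]])

```text
time: 15.45
tool_pos: [0.4481, 0.2604, 0.0409]
tool_rot: [3.138, -0.0, 1.44]
contact_force: [-0.3, -0.1, -1.2]
opening: 0.0566
```

Run:
```python
from h import *
s=robot.observe();print(s['tool_pos'],s['opening'],s['torque'])
both([],(235,205,285,245),(220,180,280,230),6.4,'cs4')
```

```text
[0.44813944 0.26039912 0.04090795] 0.056645412661912094 [0.03744563 0.02470644 0.01784306]
```

View pics/cs4.png

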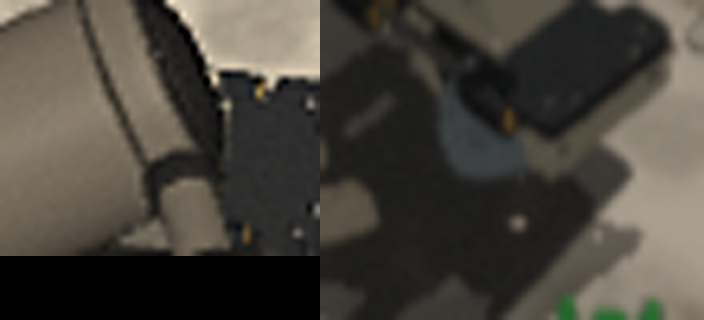

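Run:
```python
from h import *
s=robot.observe()
plan((.551,-.014,.11),-.027,11,50,(s['tool_pos']+[0,0,.04],Ro.from_euler('xyz',s['tool_rot'])))
```

```text
[[50, -23.5, 12.6, -2.7, 0.0, -0.0, 0.133], [50, -21.6, 15.6, -2.7, 0.0, -0.0, 0.133], [50, -19.4, 18.3, -2.7, 0.0, -0.0, 0.133], [50, -16.8, 20.7, -2.7, 0.0, -0.0, 0.134], [50, -13.8, 22.7, -2.7, 0.0, -0.0, 0.133], [50, -10.7, 24.4, -2.7, 0.0, -0.0, 0.134], [50, -7.4, 25.6, -2.6, 0.0, -0.0, 0.133], [50, -3.9, 26.4, -2.7, 0.0, -0.001, 0.134], [50, -0.3, 26.6, -2.6, 0.001, -0.0, 0.133], [50, 3.2, 26.4, -2.7, 0.0, -0.001, 0.134], [50, 6.7, 25.8, -2.7, 0.001, -0.0, 0.133]]
```

move_arm(increments=[[50,0,0,-40,0,0,0],[50,-23.5,12.6,-3,0,0,0.133],[50,-21.6,15.6,-3,0,0,0.133],[50,-19.4,18.3,-3,0,0,0.133],[50,-16.8,20.7,-3,0,0,0.133],[50,-13.8,22.7,-3,0,0,0.133],[50,-10.7,24.4,-3,0,0,0.133],[50,-7.4,25.6,-3,0,0,0.133],[50,-4,26.4,-3,0,0,0.133],[50,0,26.6,-3,0,0,0.133],[50,3.2,26.4,-3,0,0,0.133],[50,6.7,25.8,-3,0,0,0.133]])

```text
time: 17.05
tool_pos: [0.5451, -0.0232, 0.1108]
tool_rot: [3.139, 0.007, -0.067]
contact_force: [-0.0, 0.4, -0.7]
opening: 0.0569
```

Run:
```python
from h import *
s=robot.observe();print(s['tool_pos'],s['tool_rot'],s['opening'])
plan((.551,-.014,.04),-.027,6,50)
both([],(280,150,360,240),(270,150,370,250),4,'cs5')
```

```text
[ 0.54508847 -0.0231691   0.11079318] [ 3.13940883  0.00740304 -0.0670911 ] 0.056913919848569305
[[50, 1.0, -1.6, 11.8, 0.0, 0.001, -0.007], [50, 1.0, -1.6, 11.8, 0.0, 0.001, -0.007], [50, 1.0, -1.6, 11.8, 0.001, 0.001, -0.007], [50, 0.9, -1.6, 11.8, 0.0, 0.001, -0.006], [50, 0.9, -1.6, 11.8, 0.001, 0.002, -0.007], [50, 1.0, -1.6, 11.8, 0.0, 0.001, -0.006]]
```

View pics/cs5.png

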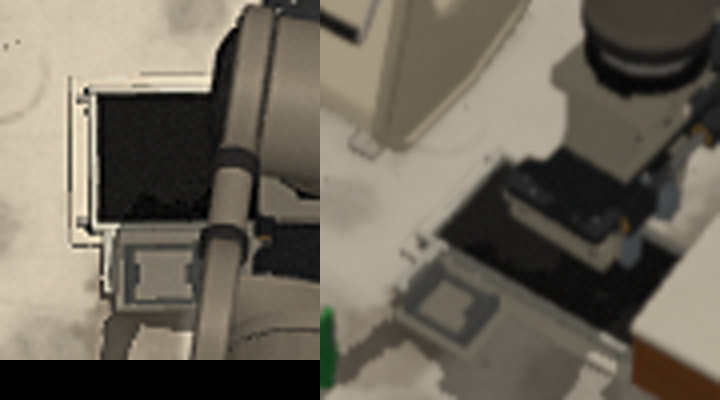

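move_arm(increments=[[50,1,-1.6,12,0,0.001,-0.007],[50,1,-1.6,12,0,0.001,-0.007],[50,1,-1.6,12,0,0.001,-0.007],[50,1,-1.6,12,0,0.001,-0.007],[50,1,-1.6,12,0,0.001,-0.006],[50,1,-1.6,12,0,0.001,-0.006],[50,0,0,0,0,0,0]])

```text
time: 18.02
tool_pos: [0.5499, -0.0116, 0.0315]
tool_rot: [3.14, 0.005, -0.017]
contact_force: [0.4, -0.2, -1.5]
opening: 0.0565
```

Run:
```python
from h import *
s=robot.observe();print(s['tool_pos'],s['tool_rot'],s['opening'],s['contact_force'])
both([],(300,160,400,240),(290,170,380,250),4,'cs6')
```

```text
[ 0.54985986 -0.0115546   0.03153591] [ 3.14029414  0.00487477 -0.01696515] 0.056472421056498995 [ 0.39513402 -0.17912541 -1.47400038]
```

View pics/cs6.png

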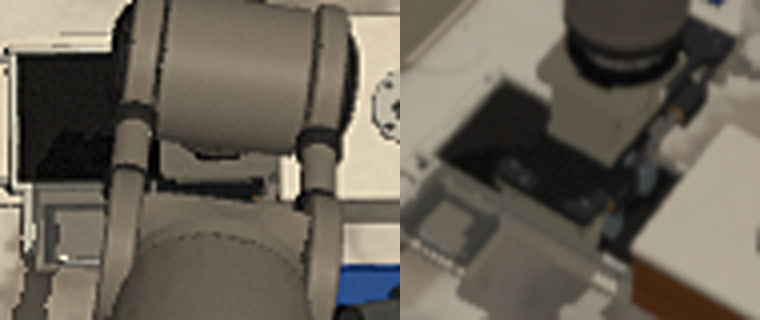

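move_arm(increments=[[50,0,-1,3,0,0.002,0.005],[50,0,0,1.5,0,0.001,0.005],[50,0,0,0,0,0,0]])

```text
time: 18.5
tool_pos: [0.5514, -0.0111, 0.0291]
tool_rot: [3.14, -0.003, -0.028]
contact_force: [0.4, -0.4, -1.9]
opening: 0.057
```

move_arm(increments=[[50,0,0,1.5,0,0,0],[50,0,0,1,0,0,0],[50,0,0,1,0,0,0]])

```text
time: 18.88
tool_pos: [0.5517, -0.0113, 0.0264]
tool_rot: [3.139, -0.004, -0.028]
contact_force: [-3.2, 0.3, 10.5]
opening: 0.0573
```

move_arm(increments=[[60,0,0,-1,0,0,0],[66,0,0,-1,0,0,0],[74,0,0,0,0,0,0],[78,0,0,0,0,0,0],[78,0,0,-10,0,0,0],[78,0,0,-25,0,0,0],[78,0,0,-40,0,0,0],[78,0,0,-30,0,0,0]])

```text
time: 19.88
tool_pos: [0.5503, -0.0109, 0.136]
tool_rot: [3.14, 0.0, -0.029]
contact_force: [-0.1, -0.3, -0.5]
opening: 0.0778
```

Run:
```python
from h import *
s=robot.observe();print(s['tool_pos'],s['tool_rot'],s['opening'],s['contact_force'])
both([],(300,160,400,240),(290,170,380,250),4,'cs7')
cast('cream')
```

```text
[ 0.55028683 -0.01091033  0.13597513] [ 3.13994272e+00  1.29661451e-04 -2.85879385e-02] 0.07783759747658979 [-0.0602405  -0.29615009 -0.48759249]
area 218 bb [226 243  21  21]
rect (370.5714111328125, 327.7657470703125) (62.08667755126953, 51.874107360839844) 72.4615707397461
centroid [0.3715 0.3272] dir yaw 2.6403645973233805
```

View pics/cs7.png

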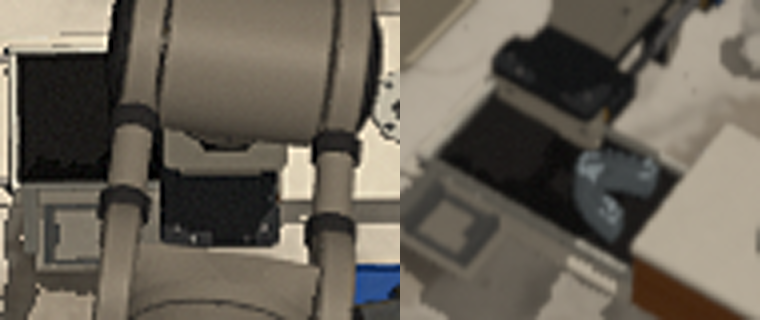

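Run:
```python
from h import *
plan((.379,.325,.1),1.27,12,91.8)
```

```text
[[91.8, -15.1, -27.6, 2.9, 0.0, -0.0, -0.108], [91.8, -12.1, -29.1, 2.9, 0.0, -0.0, -0.108], [91.8, -8.9, -30.2, 2.9, 0.0, -0.0, -0.108], [91.8, -5.6, -31.0, 2.9, 0.0, -0.0, -0.108], [91.8, -2.2, -31.4, 2.9, 0.0, -0.0, -0.108], [91.8, 1.2, -31.4, 2.9, 0.0, 0.0, -0.108], [91.8, 4.6, -31.1, 2.9, 0.001, 0.0, -0.108], [91.8, 7.9, -30.4, 2.9, 0.0, 0.0, -0.108], [91.8, 11.2, -29.4, 2.9, 0.001, 0.0, -0.109], [91.8, 14.3, -28.0, 3.0, 0.0, 0.0, -0.108], [91.8, 17.2, -26.3, 2.9, 0.001, 0.0, -0.109], [91.8, 20.0, -24.3, 3.0, 0.0, 0.0, -0.108]]
```

move_arm(increments=[[91.8,-15,-28,1,0,0,-0.108],[91.8,-12,-29,1,0,0,-0.108],[91.8,-9,-30,1,0,0,-0.108],[91.8,-6,-31,1,0,0,-0.108],[91.8,-2,-31,1,0,0,-0.108],[91.8,1,-31,1,0,0,-0.108],[91.8,5,-31,1,0,0,-0.108],[91.8,8,-30,1,0,0,-0.108],[91.8,11,-29,1,0,0,-0.108],[91.8,14,-28,1,0,0,-0.108],[91.8,17,-26,1,0,0,-0.108],[91.8,18,-22,1,0,0,-0.1]])

```text
time: 21.52
tool_pos: [0.3627, 0.3237, 0.1117]
tool_rot: [-3.125, 0.013, 1.297]
contact_force: [0.1, -0.6, 0.8]
opening: 0.092
```

Run:
```python
from h import *
s=robot.observe();print(s['tool_pos'],s['tool_rot'])
both([(box((.3706,.3278),-.3,.05,.062,.0025,.0245),(0,255,0))],(210,210,285,270),(190,180,265,230),5.2,'cs8')
plan((.379,.325,.06),1.27,5,91.8)
```

```text
[0.36269251 0.32367735 0.11174352] [-3.12522847  0.01259788  1.29741058]
[[91.8, 1.2, 3.4, 10.3, -0.003, 0.003, 0.006], [91.8, 1.1, 3.4, 10.3, -0.003, 0.002, 0.005], [91.8, 1.1, 3.3, 10.3, -0.004, 0.003, 0.006], [91.8, 1.1, 3.3, 10.3, -0.003, 0.002, 0.005], [91.8, 1.2, 3.3, 10.3, -0.004, 0.003, 0.006]]
```

View pics/cs8.png

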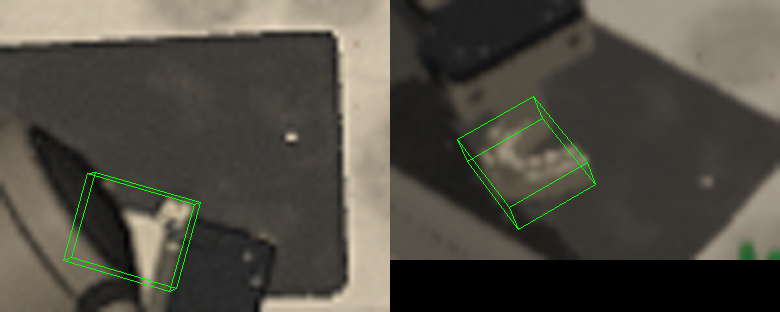

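move_arm(increments=[[91.8,1,3.4,10,-0.003,0.003,0.006],[91.8,1,3.4,10,-0.003,0.003,0.006],[91.8,1,3.4,10,-0.003,0.003,0.006],[91.8,1,3.4,10,-0.003,0.003,0.005],[91.8,1,3.3,10,-0.003,0.002,0.005],[91.8,0,0,0,0,0,0]])

```text
time: 22.38
tool_pos: [0.3807, 0.321, 0.0559]
tool_rot: [-3.139, 0.001, 1.261]
contact_force: [0.1, 0.4, 0.2]
opening: 0.0916
```

Run:
```python
from h import *
s=robot.observe();print(s['tool_pos'],s['tool_rot'])
both([],(210,215,270,275),(200,190,260,240),6.4,'cs9')
plan((.379,.325,.011),1.27,4,91.8)
```

```text
[0.38070802 0.3210364  0.05585509] [-3.13877289e+00  1.35318887e-03  1.26140142e+00]
[[91.8, 0.7, -0.7, 11.4, -0.0, 0.0, -0.002], [91.8, 0.7, -0.7, 11.4, -0.001, 0.0, -0.002], [91.8, 0.7, -0.7, 11.5, -0.0, 0.0, -0.002], [91.8, 0.8, -0.7, 11.4, -0.001, 0.0, -0.002]]
```

View pics/cs9.png

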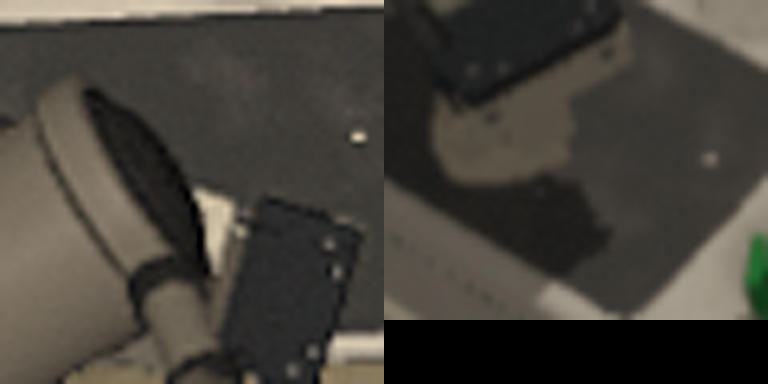

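move_arm(increments=[[91.8,1,-1,14,0,0,-0.003],[91.8,1,-1,14,0,0,-0.003],[91.8,1,0,12,0,0,-0.002],[91.8,0.5,0,4,0,0,0],[91.8,0,0,0,0,0,0]], newtons=15)

```text
time: 23.1
tool_pos: [0.3797, 0.326, 0.0097]
tool_rot: [-3.14, 0.0, 1.271]
contact_force: [-0.0, -0.4, 1.3]
opening: 0.092
```

move_arm(increments=[[70,0,0,0,0,0,0],[55,0,0,0,0,0,0],[50,0,0,0,0,0,0],[50,0,0,0,0,0,0],[50,0,0,0,0,0,0],[50,0,0,0,0,0,0],[50,0,0,0,0,0,0],[50,0,0,0,0,0,0]], newtons=25)

```text
time: 24.1
tool_pos: [0.3804, 0.3263, 0.0107]
tool_rot: [-3.141, -0.002, 1.271]
contact_force: [-0.6, 0.0, 0.0]
opening: 0.0575
```

move_arm(increments=[[50,0,0,0,0,0,0],[50,0,0,-3,0,0,0],[50,0,0,-5,0,0,0],[50,0,0,-10,0,0,0],[50,0,0,-10,0,0,0],[50,0,0,0,0,0,0]])

```text
time: 24.85
tool_pos: [0.3804, 0.3264, 0.041]
tool_rot: [-3.141, -0.002, 1.271]
contact_force: [0.1, 0.7, -1.0]
opening: 0.0573
```

Run:
```python
from h import *
s=robot.observe();print(s['tool_pos'],s['tool_rot'])
both([],(210,215,270,275),(200,180,260,240),6.4,'cs10')
plan((.553,.066,.12),-.027,11,50,(s['tool_pos']+[0,0,.04],Ro.from_euler('xyz',s['tool_rot'])))
```

```text
[0.38042924 0.32639082 0.0410416 ] [-3.14149195e+00 -1.91130173e-03  1.27114215e+00]
[[50, -18.0, 22.0, -3.6, -0.0, -0.0, 0.118], [50, -15.3, 23.9, -3.6, -0.0, -0.0, 0.118], [50, -12.3, 25.6, -3.6, -0.0, -0.0, 0.118], [50, -9.2, 26.8, -3.6, -0.0, -0.0, 0.118], [50, -6.0, 27.8, -3.6, -0.0, -0.0, 0.118], [50, -2.7, 28.3, -3.6, -0.0, -0.0, 0.118], [50, 0.6, 28.4, -3.6, -0.0, -0.0, 0.118], [50, 4.0, 28.1, -3.5, -0.0, -0.0, 0.118], [50, 7.2, 27.4, -3.6, -0.001, -0.0, 0.118], [50, 10.4, 26.4, -3.5, -0.0, -0.0, 0.118], [50, 13.5, 25.0, -3.5, -0.001, -0.001, 0.118]]
```

View pics/cs10.png

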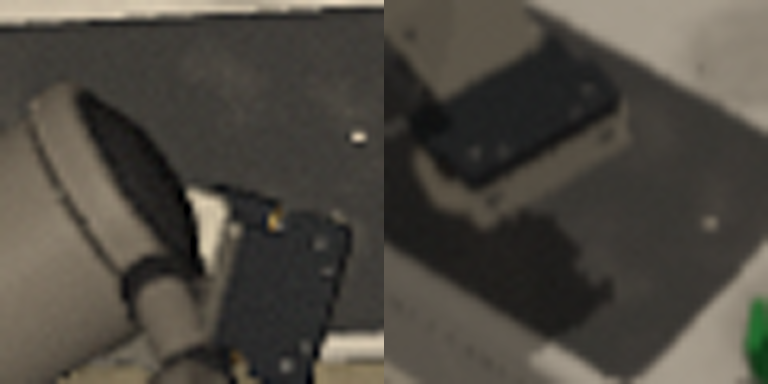

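Run:
```python
from h import *
s=robot.observe()
plan((.43,.08,.12),-.027,11,50,(s['tool_pos']+[0,0,.04],Ro.from_euler('xyz',s['tool_rot'])))
```

```text
[[50, -20.0, 10.9, -3.6, -0.0, 0.0, 0.118], [50, -18.6, 13.2, -3.6, -0.0, 0.0, 0.118], [50, -16.9, 15.3, -3.7, -0.0, 0.0, 0.118], [50, -15.0, 17.2, -3.6, -0.0, 0.0, 0.118], [50, -12.9, 18.9, -3.7, -0.0, 0.0, 0.118], [50, -10.5, 20.3, -3.6, -0.0, 0.0, 0.118], [50, -8.1, 21.3, -3.7, -0.0, 0.0, 0.118], [50, -5.5, 22.2, -3.6, -0.0, 0.0, 0.118], [50, -2.9, 22.6, -3.7, -0.0, 0.0, 0.118], [50, -0.2, 22.8, -3.6, -0.001, 0.0, 0.118], [50, 2.5, 22.7, -3.7, -0.0, 0.001, 0.118]]
```

move_arm(increments=[[50,0,0,-40,0,0,0],[50,-20,11,-4,0,0,0.118],[50,-19,13,-4,0,0,0.118],[50,-17,15,-4,0,0,0.118],[50,-15,17,-4,0,0,0.118],[50,-13,19,-4,0,0,0.118],[50,-10,20,-4,0,0,0.118],[50,-8,21,-4,0,0,0.118],[50,-6,22,-4,0,0,0.118],[50,-3,23,-4,0,0,0.118],[50,0,23,-4,0,0,0.118],[50,2,23,-4,0,0,0.118]])

```text
time: 26.45
tool_pos: [0.4225, 0.0714, 0.1229]
tool_rot: [3.139, 0.008, -0.066]
contact_force: [-0.1, -0.0, -1.3]
opening: 0.057
```

Run:
```python
from h import *
s=robot.observe();print(s['tool_pos'],s['tool_rot'],s['opening'])
plan((.553,.066,.11),-.027,5,50)
```

```text
[0.42249019 0.07144581 0.12291744] [ 3.13945051  0.00840257 -0.0663756 ] 0.0570327908721832
[[50, 26.1, -0.6, 2.4, 0.0, 0.002, -0.008], [50, 26.1, -0.5, 2.4, 0.0, 0.002, -0.008], [50, 26.2, -0.2, 2.5, 0.001, 0.001, -0.008], [50, 26.1, -0.0, 2.5, 0.0, 0.002, -0.008], [50, 26.2, 0.1, 2.5, 0.001, 0.001, -0.007]]
```

move_arm(increments=[[50,26,-1,2,0,0.002,-0.008],[50,26,-0.5,2,0,0.002,-0.008],[50,26,0,2,0,0.001,-0.008],[50,26,0,2,0,0.002,-0.008],[50,26,0,2,0,0.001,-0.007],[50,0,0,0,0,0,0]])

```text
time: 27.2
tool_pos: [0.5545, 0.0637, 0.1096]
tool_rot: [3.139, 0.005, -0.031]
contact_force: [-0.1, -0.1, -1.3]
opening: 0.0569
```

Run:
```python
from h import *
s=robot.observe();print(s['tool_pos'],s['tool_rot'],s['opening'])
plan((.553,.066,.035),-.027,6,50)
both([],(290,160,390,240),(280,160,370,250),4,'cs11')
```

```text
[0.55449514 0.06371828 0.10957956] [ 3.13932927  0.00488033 -0.03120203] 0.056922988458009124
[[50, -0.2, -0.4, 12.4, 0.0, 0.001, -0.001], [50, -0.2, -0.4, 12.4, 0.0, 0.001, -0.001], [50, -0.2, -0.4, 12.4, 0.001, 0.001, -0.001], [50, -0.2, -0.4, 12.5, 0.0, 0.001, -0.0], [50, -0.3, -0.4, 12.4, 0.001, 0.0, -0.001], [50, -0.3, -0.4, 12.5, 0.0, 0.001, -0.0]]
```

View pics/cs11.png

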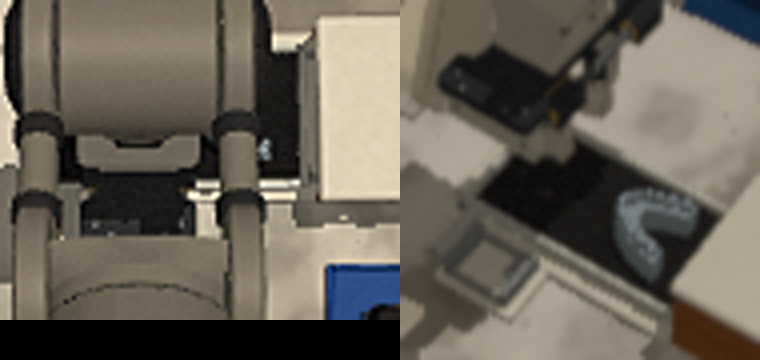

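move_arm(increments=[[50,0,-0.5,13,0,0.001,0],[50,0,-0.5,13,0,0.001,0],[50,0,-0.5,13,0,0.001,0],[50,0,-0.5,13,0,0.001,0],[50,0,0,13,0,0.001,0],[50,0,0,10,0,0,0],[50,0,0,2,0,0,0],[50,0,0,1,0,0,0]])

```text
time: 28.3
tool_pos: [0.5492, 0.0662, 0.0264]
tool_rot: [3.139, 0.005, -0.031]
contact_force: [-6.5, -0.6, 14.8]
opening: 0.0569
```

move_arm(increments=[[60,0,0,-1,0,0,0],[66,0,0,-1,0,0,0],[74,0,0,0,0,0,0],[78,0,0,0,0,0,0],[78,0,0,-10,0,0,0],[78,0,0,-25,0,0,0],[78,0,0,-40,0,0,0],[78,0,0,-30,0,0,0],[78,-30,30,-10,0,0,0],[78,-30,40,0,0,0,0],[78,-30,40,0,0,0,0],[78,-20,40,0,0,0,0]])

```text
time: 29.8
tool_pos: [0.4357, -0.082, 0.1537]
tool_rot: [3.138, -0.005, -0.025]
contact_force: [0.5, -0.4, 0.4]
opening: 0.0782
```

Run:
```python
from h import *
s=robot.observe();print(s['tool_pos'],s['tool_rot'],s['opening'])
both([],(290,160,390,240),(280,160,370,250),4,'cs12')
c=snap('top','top5');snap('scene','scene5')
```

```text
[ 0.43565359 -0.08196036  0.15369418] [ 3.13772114 -0.00539408 -0.02486143] 0.07816804397615226
```

View pics/cs12.png

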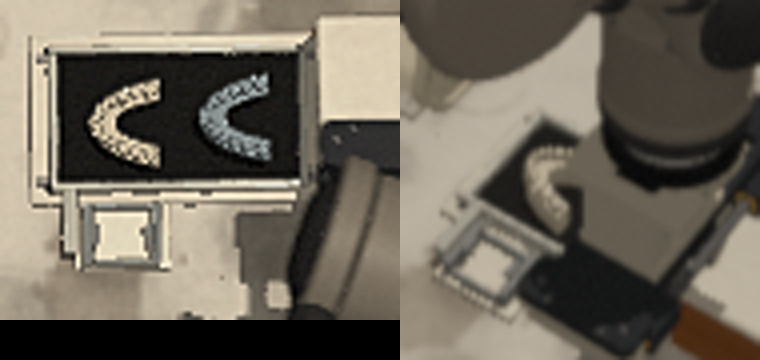

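View pics/scene5.png

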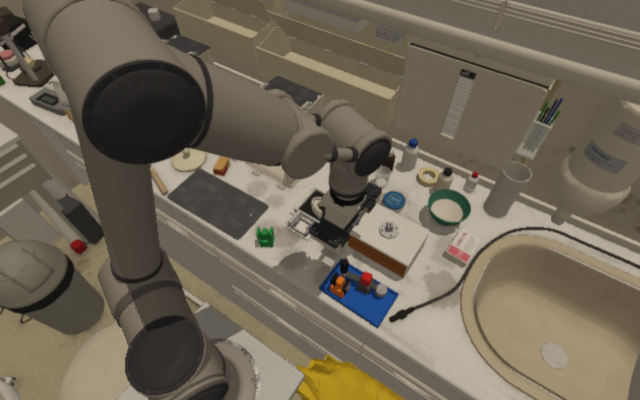

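```bash
cat > shaft.py <<'E'
from h import *
from scipy.spatial import ConvexHull
def fit(cam,img,cen,rng=6):
    c=dict(robot.read_camera(cam));c['img']=img
    u0,v0=proj(c,(*cen,.1));u0=int(u0);v0=int(v0);W=7;S=8
    patch=img[v0-W:v0+W+1,u0-W:u0+W+1].astype(float).reshape(-1,3)
    N=(2*W+1)
    def rast(pts,m,val):
        q=np.array([proj(c,p) for p in pts]);q=((q-(u0-W,v0-W)+.5)*S)
        h=q[ConvexHull(q).vertices].astype(np.int32);cv2.fillPoly(m,[h],val)
    res=[]
    for yd in range(0,90,5):
        for dx in np.arange(-rng,rng+.1,1.5):
            for dy in np.arange(-rng,rng+.1,1.5):
                p=(cen[0]+dx/1e3,cen[1]+dy/1e3);y=np.radians(yd);m=np.zeros((N*S,N*S),np.uint8)
                for s,z0,z1 in((.016,.09,.107),(.0148,.107,.1095),(.013,.1095,.112)):
                    b=box(p,y,s,s,z0,z1)
                    ce=np.array([*p,0]);cp=c['T'][:3,3]
                    # side faces
                    for i in range(4):
                        j=(i+1)%4;n=(np.array(b[i])+np.array(b[j]))/2-np.array([*p,b[i][2]])
                        if n@(cp-np.array(b[i]))>0:
                            f=[b[i],b[j],b[j+4],b[i+4]]
                            # face id by direction: two visible faces separate
                            k=1 if n[1]*1>0 and abs(n[1])>=abs(n[0]) else 2
                            k=1 if np.cross(n[:2],(cp[:2]-np.array(p)))>0 else 2
                            rast(f,m,k)
                    rast(b[4:],m,3)
                A=[]
                for k in(0,1,2,3):
                    A.append(cv2.resize((m==k).astype(np.float32),(N,N),interpolation=cv2.INTER_AREA).ravel())
                A=np.array(A).T
                X,_,_,_=np.linalg.lstsq(A,patch,rcond=None)
                res.append((((A@X-patch)**2).mean(),yd,dx,dy,X.mean(1).round()))
    res.sort(key=lambda r:r[0])
    best={}
    for r in res: best.setdefault(r[1],r)
    for yd in sorted(best): print(yd,round(best[yd][0],1),best[yd][2:4],best[yd][4])
    return best
print('top');b1=fit('top',cv2.imread('pics/top0.png')[:,:,::-1],(.5486,-.1505))
print('scene');b2=fit('scene',cv2.imread('pics/scene0.png')[:,:,::-1],(.5486,-.1505))
E
python3 shaft.py
```

```text
top
0 1170.9 (np.float64(-3.0), np.float64(1.5)) [164.  80. 179. 106.]
5 1163.6 (np.float64(0.0), np.float64(1.5)) [164.  90. -10. 119.]
10 1153.9 (np.float64(0.0), np.float64(0.0)) [164.  60. -47. 126.]
15 1137.9 (np.float64(-1.5), np.float64(1.5)) [164.  83. -43. 113.]
20 1124.0 (np.float64(-1.5), np.float64(1.5)) [164.  81. -13. 112.]
25 1090.4 (np.float64(-1.5), np.float64(0.0)) [ 164.   48. -433.  121.]
30 1060.8 (np.float64(-1.5), np.float64(0.0)) [ 165. -372.   41.  119.]
35 1038.9 (np.float64(-1.5), np.float64(0.0)) [ 165. -111.   42.  120.]
40 1032.0 (np.float64(0.0), np.float64(0.0)) [164. -10.  28. 125.]
45 1039.7 (np.float64(0.0), np.float64(0.0)) [164.  18.  32. 127.]
50 1066.4 (np.float64(0.0), np.float64(0.0)) [164.  38.  31. 126.]
55 1109.9 (np.float64(-1.5), np.float64(1.5)) [165.  64.  80. 111.]
60 1127.5 (np.float64(0.0), np.float64(3.0)) [164. 192.  69. 105.]
65 1150.9 (np.float64(0.0), np.float64(1.5)) [164. 107.  53. 117.]
70 1175.1 (np.float64(0.0), np.float64(3.0)) [164. 162.  67. 109.]
75 1186.0 (np.float64(0.0), np.float64(0.0)) [163.  78.  35. 126.]
80 1176
[... 826 characters left out ...]
at64(0.0)) [130.  75.  65.  86.]
55 180.8 (np.float64(0.0), np.float64(0.0)) [130.  74.  66.  87.]
60 190.0 (np.float64(0.0), np.float64(0.0)) [130.  75.  66.  87.]
65 198.5 (np.float64(0.0), np.float64(0.0)) [130.  75.  66.  88.]
70 204.1 (np.float64(0.0), np.float64(0.0)) [130.  74.  66.  88.]
75 208.2 (np.float64(0.0), np.float64(0.0)) [130.  73.  66.  88.]
80 212.4 (np.float64(0.0), np.float64(0.0)) [129.  72.  64.  88.]
85 210.6 (np.float64(0.0), np.float64(0.0)) [129.  71.  65.  88.]shaft.py:26: DeprecationWarning: Arrays of 2-dimensional vectors are deprecated. Use arrays of 3-dimensional vectors instead. (deprecated in NumPy 2.0)
  k=1 if np.cross(n[:2],(cp[:2]-np.array(p)))>0 else 2
```

```bash
cat > ov.py <<'E'
from h import *
def ov(p,yaw,z0,it,isc,rt,rs,f,name,pathed=True):
    hx=(p[0]+.062*np.cos(yaw),p[1]+.062*np.sin(yaw));cw=(p[0]-.043*np.cos(yaw),p[1]-.043*np.sin(yaw))
    B=[(box(p,yaw,.034,.034,z0,z0+.031),(0,255,0)),(box(p,yaw,.024,.024,z0+.031,z0+.063),(255,255,0)),(box(hx,yaw,.02,.02,z0+.035,z0+.087),(255,0,255)),(box(cw,yaw,.028,.028,z0+.02,z0+.031),(0,255,255))]
    o=[]
    for cam,im,r in(('top',it,rt),('scene',isc,rs)):
        c=dict(robot.read_camera(cam))
        if im is not None:c['img']=cv2.imread(im)[:,:,::-1]
        o.append(draw(c,B,r,f,'tmp'))
    h=max(a.shape[0] for a in o);w=sum(a.shape[1] for a in o);O=np.zeros((h,w,3),np.uint8);x=0
    for a in o:O[:a.shape[0],x:x+a.shape[1]]=a;x+=a.shape[1]
    cv2.imwrite('pics/'+name+'.png',O)
E
python3 -c "
from ov import *
ov((.409,-.1655),1.68,.004,'pics/top0.png','pics/scene0.png',(370,215,440,265),(325,245,395,305),5.6,'ck1')"
```

```text
(no output)
```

View pics/ck1.png

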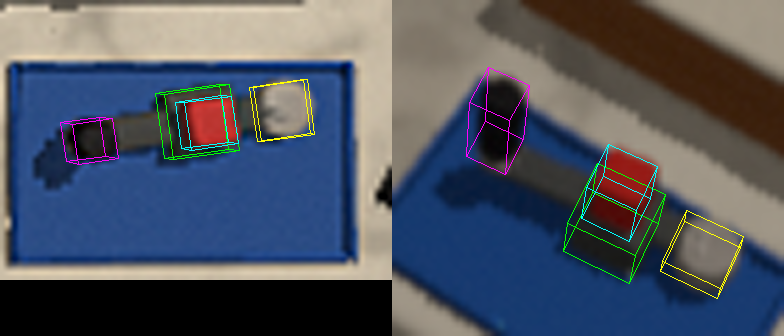

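Run:
```python
from h import *
plan((.409,-.1655,.13),.12,4,60)
```

```text
[[60, -6.6, 21.5, 5.8, 0.001, -0.001, -0.036], [60, -7.4, 21.2, 5.7, 0.001, -0.001, -0.036], [60, -8.1, 20.9, 5.7, 0.001, -0.001, -0.036], [60, -8.8, 20.7, 5.8, 0.001, -0.001, -0.036]]
```

move_arm(increments=[[60,-6.6,21.5,6,0.001,-0.001,-0.036],[60,-7.4,21,6,0.001,-0.001,-0.036],[60,-8,21,6,0.001,-0.001,-0.036],[60,-9,21,6,0.001,-0.001,-0.036],[60,0,0,0,0,0,0]])

```text
time: 30.82
tool_pos: [0.4115, -0.1638, 0.1279]
tool_rot: [-3.14, -0.001, 0.134]
contact_force: [-0.4, 0.2, -0.0]
opening: 0.06
```

Run:
```python
from h import *
s=robot.observe();print(s['tool_pos'],s['tool_rot'],s['opening'])
plan((.409,-.1655,.08),.12,4,60)
both([],(365,210,445,270),(320,230,410,320),4.2,'ck2')
```

```text
[ 0.41154213 -0.16380828  0.1278749 ] [-3.14028037e+00 -5.90064879e-04  1.34379001e-01] 0.06000807721335666
[[60, -0.7, 0.3, 12.0, -0.0, -0.0, 0.004], [60, -0.7, 0.4, 12.0, -0.0, -0.0, 0.003], [60, -0.7, 0.4, 11.9, -0.001, -0.0, 0.004], [60, -0.7, 0.3, 12.0, -0.0, -0.001, 0.003]]
```

View pics/ck2.png

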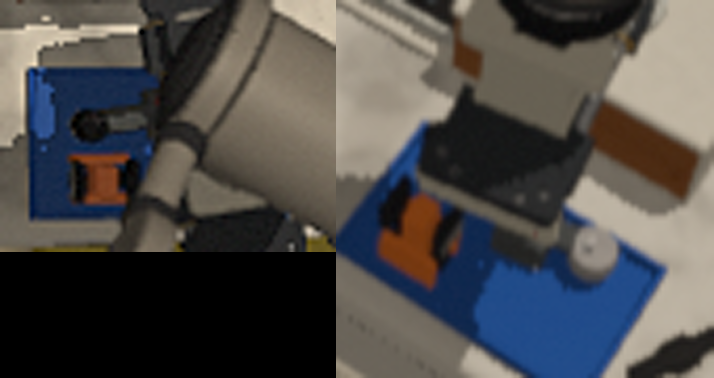

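move_arm(increments=[[60,-0.7,0.4,16,0,0,0.004],[60,-0.7,0.4,16,0,0,0.004],[60,-0.7,0.4,16,0,0,0.003],[60,-0.7,0.3,16,0,0,0.003],[60,0,0,12,0,0,0],[60,0,0,8,0,0,0],[60,0,0,0,0,0,0]])

```text
time: 31.8
tool_pos: [0.4135, -0.1593, 0.0436]
tool_rot: [3.141, -0.005, 0.126]
contact_force: [-0.2, 1.2, -0.7]
opening: 0.0598
```

move_arm(increments=[[60,-2.6,2.8,0,0,0,0],[60,-2.6,2.8,1,0,0,0],[60,0,0,1,0,0,0],[60,0,0,0,0,0,0]])

```text
time: 32.3
tool_pos: [0.4095, -0.1666, 0.0426]
tool_rot: [3.139, -0.007, 0.126]
contact_force: [0.1, -0.1, 0.1]
opening: 0.0597
```

Run:
```python
from h import *
s=robot.observe();print(s['tool_pos'],s['tool_rot'],s['opening'])
both([],(365,210,445,270),(320,230,410,320),4.2,'ck3')
```

```text
[ 0.40948646 -0.16655676  0.04255599] [ 3.13947175 -0.00721012  0.12601301] 0.05967669265788034
```

View pics/ck3.png

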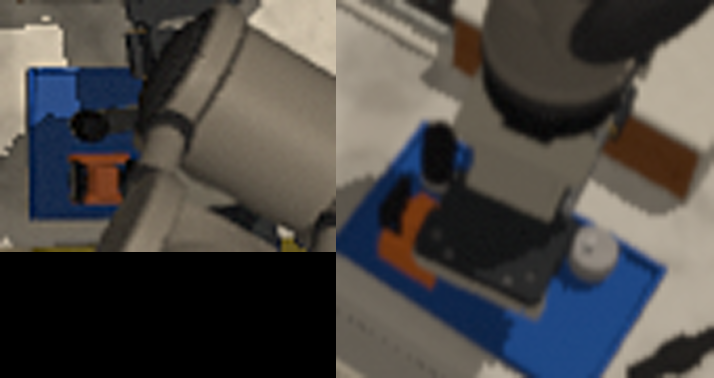

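move_arm(increments=[[40,0,0,1,0,0,0],[15,0,0,0,0,0,0],[15,0,0,0,0,0,0],[15,0,0,0,0,0,0],[15,0,0,0,0,0,0],[15,0,0,0,0,0,0],[15,0,0,0,0,0,0],[15,0,0,0,0,0,0]], newtons=35)

```text
time: 33.4
tool_pos: [0.4098, -0.1664, 0.0415]
tool_rot: [3.139, -0.008, 0.126]
contact_force: [0.9, -0.2, -0.5]
opening: 0.0241
```

move_arm(increments=[[15,0,0,0,0,0,0],[15,0,0,-5,0,0,0],[15,0,0,-10,0,0,0],[15,0,0,-20,0,0,0],[15,0,0,-30,0,0,0],[15,0,0,-30,0,0,0],[15,0,0,-30,0,0,0],[15,0,0,0,0,0,0]])

```text
time: 34.4
tool_pos: [0.4079, -0.1658, 0.1729]
tool_rot: [3.14, -0.007, 0.126]
contact_force: [-0.6, -0.6, -2.5]
opening: 0.0237
```

Run:
```python
from h import *
s=robot.observe();print(s['tool_pos'],s['tool_rot'],s['opening'],s['contact_force'])
both([],(345,190,445,270),(320,200,410,320),4,'ck4')
plan((.549,-.1505,.20),.66,9,15)
```

```text
[ 0.40793766 -0.16575345  0.17292645] [ 3.1396377  -0.00706001  0.12636925] 0.023678083634713153 [-0.64005852 -0.6042961  -2.51542212]
[[15, 15.9, 0.4, -3.2, -0.0, -0.0, -0.059], [15, 15.9, 1.3, -3.2, -0.0, -0.0, -0.059], [15, 15.8, 2.3, -3.2, -0.0, -0.0, -0.059], [15, 15.6, 3.2, -3.2, -0.0, -0.001, -0.059], [15, 15.4, 4.1, -3.3, -0.0, -0.0, -0.06], [15, 15.1, 5.0, -3.3, -0.0, -0.001, -0.059], [15, 14.7, 5.9, -3.3, -0.0, -0.0, -0.06], [15, 14.4, 6.8, -3.3, -0.0, -0.001, -0.059], [15, 13.9, 7.7, -3.2, -0.0, -0.0, -0.06]]
```

View pics/ck4.png

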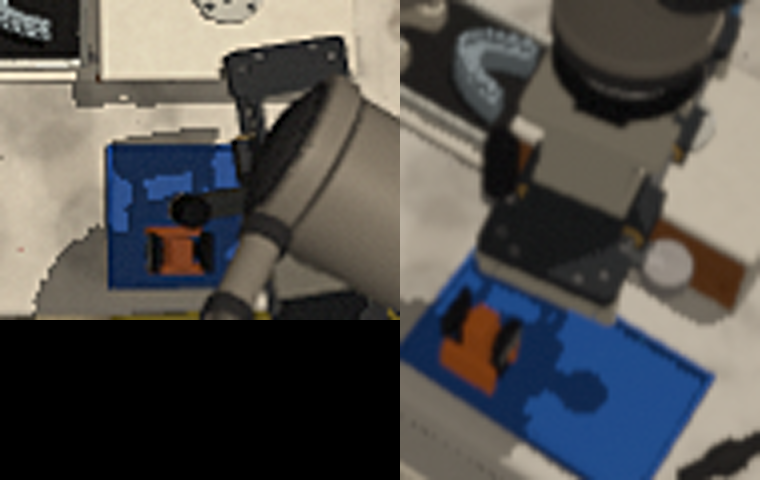

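move_arm(increments=[[15,16,0.4,-1,0,0,-0.059],[15,16,1.3,-1,0,0,-0.059],[15,15.8,2.3,-1,0,0,-0.059],[15,15.6,3.2,-1,0,0,-0.059],[15,15.4,4,-1,0,0,-0.06],[15,15,5,-1,0,0,-0.06],[15,14.7,6,-1,0,0,-0.06],[15,14.4,7,-1,0,0,-0.06],[15,13.9,7.7,-1,0,0,-0.06],[15,0,0,0,0,0,0]])

```text
time: 35.75
tool_pos: [0.5571, -0.1433, 0.1645]
tool_rot: [-3.122, 0.004, 0.702]
contact_force: [-0.0, -1.0, -2.2]
opening: 0.0237
```

Run:
```python
from ov import *
s=robot.observe();print(s['tool_pos'],s['tool_rot'],s['opening'],s['contact_force'])
plan((.549,-.1505,.18),.663,3,15)
p=s['tool_pos'];ov(p[:2],s['tool_rot'][2]+np.pi/2,p[2]-.0375,None,None,(360,150,450,230),(340,170,440,260),4,'ck5')
```

```text
[ 0.55706114 -0.143254    0.16451253] [-3.12153828  0.00422552  0.7024079 ] 0.023679697615197583 [-0.0480289  -1.01022118 -2.2296476 ]
[[15, -3.6, 0.0, -5.1, -0.007, 0.002, 0.013], [15, -3.6, 0.1, -5.2, -0.006, 0.001, 0.013], [15, -3.7, 0.2, -5.2, -0.007, 0.002, 0.013]]
```

View pics/ck5.png

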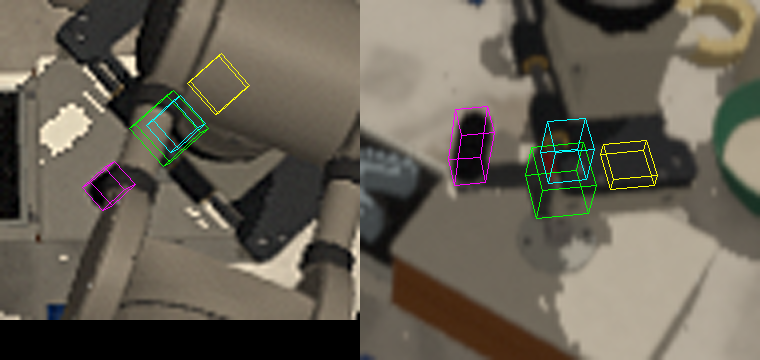

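move_arm(increments=[[15,-3.6,0,1,-0.007,0.002,0.013],[15,-3.6,0,0,-0.006,0.002,0.013],[15,-3.6,0,0,-0.007,0.002,0.013],[15,0,0,0,0,0,0]])

```text
time: 36.35
tool_pos: [0.5453, -0.151, 0.1636]
tool_rot: [-3.142, -0.0, 0.657]
contact_force: [0.1, 0.4, -1.3]
opening: 0.0237
```

Run:
```python
from h import *
s=robot.observe();print(s['tool_pos'],s['tool_rot'],s['contact_force'])
plan((.549,-.1505,.152),.663,2,15)
```

```text
[ 0.54530475 -0.15096317  0.16359496] [-3.14151303e+00 -3.67308051e-04  6.56785977e-01] [ 0.12570231  0.36480812 -1.32913665]
[[15, 1.6, 0.9, 5.8, -0.0, -0.0, -0.003], [15, 1.6, 1.0, 5.8, -0.0, -0.0, -0.003]]
```

move_arm(increments=[[15,1.5,0.9,2,0,0,0],[15,1.4,0.9,2,0,0,0],[15,0,0,0,0,0,0],[15,0,0,3,0,0,0],[15,0,0,0,0,0,0]])

```text
time: 36.98
tool_pos: [0.5492, -0.1505, 0.1562]
tool_rot: [3.141, -0.001, 0.657]
contact_force: [0.1, -0.1, -1.0]
opening: 0.0239
```

move_arm(increments=[[15,0,0,3,0,0,0],[15,0,0,3,0,0,0],[15,0,0,2,0,0,0],[15,0,0,0,0,0,0]])

```text
time: 37.48
tool_pos: [0.5491, -0.1505, 0.1475]
tool_rot: [-3.141, -0.0, 0.657]
contact_force: [0.3, -0.6, -1.9]
opening: 0.0238
```

move_arm(increments=[[15,0,0,3,0,0,0],[15,0,0,3,0,0,0],[15,0,0,2,0,0,0],[15,0,0,0,0,0,0]])

```text
time: 37.98
tool_pos: [0.55, -0.1512, 0.1397]
tool_rot: [3.139, -0.002, 0.657]
contact_force: [0.6, -1.6, -1.6]
opening: 0.0237
```

move_arm(increments=[[15,0,0,3,0,0,0],[15,0,0,3,0,0,0],[15,0,0,2,0,0,0],[15,0,0,0,0,0,0]])

```text
time: 38.48
tool_pos: [0.55, -0.1512, 0.1309]
tool_rot: [3.139, -0.002, 0.657]
contact_force: [1.0, -1.4, -1.5]
opening: 0.0235
```

Sliding down freely; a few mm more to the seat.

move_arm(increments=[[15,0,0,2,0,0,0],[15,0,0,1.5,0,0,0],[15,0,0,1,0,0,0],[15,0,0,0,0,0,0]])

```text
time: 38.98
tool_pos: [0.5501, -0.1511, 0.1275]
tool_rot: [3.138, -0.002, 0.657]
contact_force: [-0.0, -0.2, -2.4]
opening: 0.0239
```

move_arm(increments=[[15,0,0,1.5,0,0,0],[15,0,0,1,0,0,0],[15,0,0,1,0,0,0]])

```text
time: 39.35
tool_pos: [0.5503, -0.1511, 0.1274]
tool_rot: [3.136, -0.003, 0.657]
contact_force: [-2.8, -0.0, 7.9]
opening: 0.0238
```

move_arm(increments=[[15,0,0,-1,0,0,0],[40,0,0,0,0,0,0],[55,0,0,0,0,0,0],[60,0,0,0,0,0,0],[60,0,0,-15,0,0,0],[60,0,0,-25,0,0,0],[60,0,0,-25,0,0,0],[60,0,0,0,0,0,0]])

```text
time: 40.35
tool_pos: [0.5502, -0.1509, 0.1975]
tool_rot: [3.136, -0.004, 0.657]
contact_force: [-0.1, -0.0, -0.1]
opening: 0.0598
```

Run:
```python
from ov import *
s=robot.observe();print(s['tool_pos'],s['tool_rot'],s['opening'],s['contact_force'])
q=plan((.5123,-.1021,.195),.657,3,60)
ov((.5502,-.1511),2.228,.09,None,None,(360,150,450,230),(340,170,440,260),4,'ck6')
```

```text
[ 0.55021983 -0.15092009  0.1975116 ] [ 3.13554669 -0.00356946  0.65733492] 0.05981957652001778 [-0.10839475 -0.00183082 -0.14359324]
[[60, -0.1, -20.6, 0.7, 0.002, -0.001, 0.0], [60, -0.0, -20.6, 0.8, 0.002, -0.001, 0.0], [60, -0.1, -20.6, 0.8, 0.002, -0.002, 0.0]]
```

View pics/ck6.png

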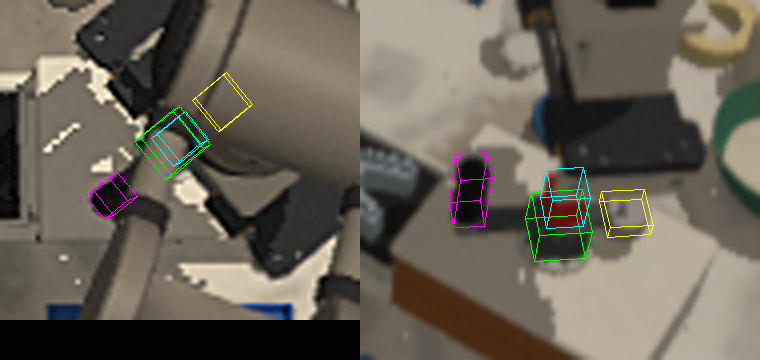

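move_arm(increments=[[60,0,-20.6,0,0.002,-0.001,0],[60,0,-20.6,0,0.002,-0.001,0],[60,0,-20,0,0.002,-0.002,0],[60,0,0,0,0,0,0]])

```text
time: 40.95
tool_pos: [0.5084, -0.1003, 0.1905]
tool_rot: [-3.131, 0.007, 0.657]
contact_force: [0.4, 0.2, -0.4]
opening: 0.0601
```

Run:
```python
from h import *
s=robot.observe();print(s['tool_pos'],s['tool_rot'],s['contact_force'])
plan((.5123,-.1021,.142),.657,5,60)
```

```text
[ 0.50836658 -0.10027042  0.19053378] [-3.13050616  0.0071938   0.6566403 ] [ 0.4447657   0.22001142 -0.35394158]
[[60, 0.5, 0.9, 9.7, -0.002, 0.001, -0.0], [60, 0.5, 0.9, 9.7, -0.002, 0.002, -0.0], [60, 0.4, 0.8, 9.7, -0.002, 0.001, -0.0], [60, 0.4, 0.8, 9.7, -0.003, 0.002, -0.0], [60, 0.4, 0.8, 9.7, -0.002, 0.001, -0.0]]
```

move_arm(increments=[[60,0.5,0.9,10,-0.002,0.001,0],[60,0.5,0.9,10,-0.002,0.002,0],[60,0.4,0.8,10,-0.002,0.001,0],[60,0.4,0.8,10,-0.002,0.002,0],[60,0.4,0.8,9,-0.002,0.001,0],[60,0,0,0,0,0,0]])

```text
time: 41.7
tool_pos: [0.5128, -0.1039, 0.1357]
tool_rot: [-3.139, 0.002, 0.655]
contact_force: [-0.6, -0.3, 0.5]
opening: 0.0601
```

Run:
```python
from h import *
s=robot.observe();print(s['tool_pos'],s['tool_rot'],s['contact_force'])
plan((.5123,-.1021,.142),.657,2,60)
both([],(340,150,430,230),(330,170,430,260),4,'ck7')
```

```text
[ 0.51281944 -0.10388754  0.1357082 ] [-3.13898659e+00  1.59858806e-03  6.55202627e-01] [-0.62480077 -0.29205179  0.50679545]
[[60, 0.3, -0.9, -3.1, -0.001, 0.001, -0.001], [60, 0.4, -0.8, -3.2, -0.002, 0.001, -0.001]]
```

View pics/ck7.png

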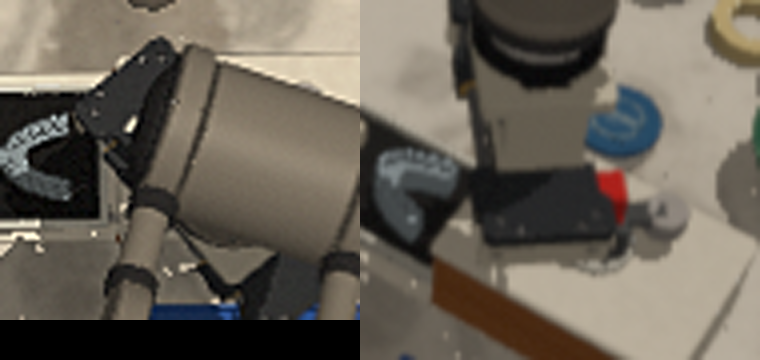

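move_arm(increments=[[50,0.3,-0.9,-3,-0.001,0.001,0],[40,0.3,-0.8,-3,-0.001,0.001,0],[15,0,0,0,0,0,0],[15,0,0,0,0,0,0],[15,0,0,0,0,0,0],[15,0,0,0,0,0,0],[15,0,0,0,0,0,0]], newtons=12)

```text
time: 42.68
tool_pos: [0.5135, -0.1023, 0.1446]
tool_rot: [3.138, -0.003, 0.655]
contact_force: [-0.2, 0.6, 0.8]
opening: 0.0214
```

```bash
cat > wind.py <<'E'
from h import *
import sys
def rows(n,step,C=(.5502,-.1511),r=.062,z=.1425,yaw=.657):
    s=robot.observe();p=s['tool_pos'];d=p[:2]-C;a=np.arctan2(d[1],d[0])
    print('pos',p.round(4),'rot',s['tool_rot'].round(3),'ang',a.round(3),'r',np.hypot(*d).round(4),'F',s['contact_force'].round(1),'open',s['opening'].round(4))
    R=Ro.from_euler('xyz',s['tool_rot']);T=Ro.from_euler('xyz',[np.pi,0,yaw]);p=p.copy();o=[]
    for i in range(n):
        a-=step
        t=np.array([C[0]+r*np.cos(a),C[1]+r*np.sin(a),z])
        dp=np.round(R.inv().apply(t-p)*1000,1);o.append([15]+dp.tolist()+[0,0,0]);p=p+R.apply(dp/1000)
    rv=(R.inv()*T).as_rotvec();print('rotfix',rv.round(3))
    print(json.dumps(o))
if __name__=='__main__': rows(int(sys.argv[1]),float(sys.argv[2]))
E
python3 wind.py 8 .2
```

```text
Traceback (most recent call last):
  File "wind.py", line 13, in <module>
    if __name__=='__main__': rows(int(sys.argv[1]),float(sys.argv[2]))
                             ~~~~^^^^^^^^^^^^^^^^^^^^^^^^^^^^^^^^^^^^^
  File "wind.py", line 5, in rows
    print('pos',p.round(4),'rot',s['tool_rot'].round(3),'ang',a.round(3),'r',np.hypot(*d).round(4),'F',s['contact_force'].round(1),'open',s['opening'].round(4))
                                                                                                                                          ^^^^^^^^^^^^^^^^^^
AttributeError: 'float' object has no attribute 'round'
```

```bash
sed -i "s/s\['opening'\].round(4)/round(s['opening'],4)/" wind.py; python3 wind.py 8 .2
```

```text
pos [ 0.5135 -0.1023  0.1446] rot [ 3.138e+00 -3.000e-03  6.550e-01] ang 2.216 r 0.0611 F [-0.2  0.6  0.8] open 0.0214
rotfix [ 0.003 -0.003 -0.002]
[[15, 12.3, 0.5, 2.1, 0, 0, 0], [15, 11.8, 3.7, 0.0, 0, 0, 0], [15, 10.8, 6.1, 0.1, 0, 0, 0], [15, 9.4, 8.1, 0.1, 0, 0, 0], [15, 7.6, 9.7, 0.0, 0, 0, 0], [15, 5.5, 11.1, 0.1, 0, 0, 0], [15, 3.2, 12.0, 0.0, 0, 0, 0], [15, 0.7, 12.3, 0.1, 0, 0, 0]]
```

move_arm(increments=[[15,12.3,0.5,0,0,0,0],[15,11.8,3.7,0,0,0,0],[15,10.8,6.1,0,0,0,0],[15,9.4,8.1,0,0,0,0],[15,7.6,9.7,0,0,0,0],[15,5.5,11.1,0,0,0,0],[15,3.2,12,0,0,0,0]])

```text
time: 43.55
tool_pos: [0.5956, -0.1056, 0.1436]
tool_rot: [3.142, 0.005, 0.658]
contact_force: [-6.2, -2.2, 3.7]
opening: 0.0213
```

```bash
sed -i 's/z=.1425/z=.144/' wind.py
python3 - <<'E'
from h import *
both([],(290,150,430,240),(280,160,430,260),2.7,'w1')
E
python3 wind.py 12 .25
```

```text
pos [ 0.5963 -0.1063  0.1436] rot [3.14  0.004 0.657] ang 0.771 r 0.0642 F [-3.2 -3.4  1.4] open 0.0211
rotfix [ 0.002  0.004 -0.   ]
[[15, -2.4, 15.7, -0.4, 0, 0, 0], [15, -4.0, 15.0, 0.0, 0, 0, 0], [15, -7.5, 13.4, 0.1, 0, 0, 0], [15, -10.7, 11.2, 0.0, 0, 0, 0], [15, -13.1, 8.3, 0.1, 0, 0, 0], [15, -14.7, 4.7, 0.0, 0, 0, 0], [15, -15.4, 0.9, 0.1, 0, 0, 0], [15, -15.2, -2.9, 0.1, 0, 0, 0], [15, -14.0, -6.6, -0.0, 0, 0, 0], [15, -11.9, -9.8, 0.0, 0, 0, 0], [15, -9.2, -12.5, 0.0, 0, 0, 0], [15, -5.7, -14.4, 0.0, 0, 0, 0]]
```

View pics/w1.png

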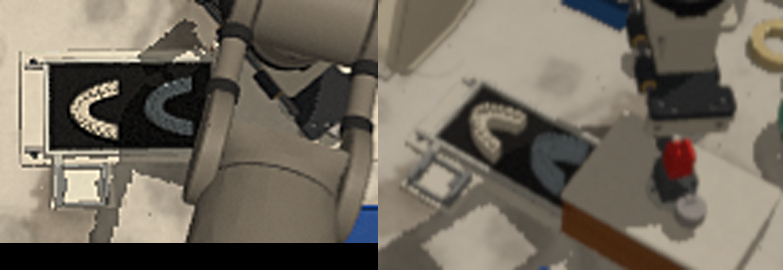

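move_arm(increments=[[15,-2.4,15.7,0,0,0,0],[15,-4,15,0,0,0,0],[15,-7.5,13.4,0,0,0,0],[15,-10.7,11.2,0,0,0,0],[15,-13.1,8.3,0,0,0,0],[15,-14.7,4.7,0,0,0,0],[15,-15.4,0.9,0,0,0,0],[15,-15.2,-2.9,0,0,0,0],[15,-14,-6.6,0,0,0,0],[15,-11.9,-9.8,0,0,0,0],[15,-9.2,-12.5,0,0,0,0],[15,-5.7,-14.4,0,0,0,0]])

```text
time: 45.15
tool_pos: [0.5094, -0.2001, 0.1434]
tool_rot: [-3.14, -0.011, 0.655]
contact_force: [10.6, 7.3, -4.7]
opening: 0.0216
```

```bash
python3 wind.py 12 .25
```

```text
pos [ 0.5094 -0.2001  0.1434] rot [-3.14  -0.011  0.655] ang -2.265 r 0.0637 F [10.6  7.3 -4.7] open 0.0216
rotfix [-0.002 -0.011 -0.002]
[[15, 0.2, -15.8, -0.6, 0, 0, 0], [15, 2.4, -15.2, 0.0, 0, 0, 0], [15, 6.0, -14.3, 0.1, 0, 0, 0], [15, 9.4, -12.2, 0.2, 0, 0, 0], [15, 12.2, -9.6, 0.1, 0, 0, 0], [15, 14.1, -6.3, 0.2, 0, 0, 0], [15, 15.2, -2.6, 0.2, 0, 0, 0], [15, 15.4, 1.3, 0.2, 0, 0, 0], [15, 14.7, 5.1, 0.1, 0, 0, 0], [15, 12.9, 8.5, 0.1, 0, 0, 0], [15, 10.4, 11.4, 0.1, 0, 0, 0], [15, 7.2, 13.6, 0.1, 0, 0, 0]]
```

move_arm(increments=[[15,0.2,-15.8,0,0,-0.004,0],[15,2.4,-15.2,0,0,-0.003,0],[15,6,-14.3,0,0,0,0],[15,9.4,-12.2,0,0,0,0],[15,12.2,-9.6,0,0,0,0],[15,14.1,-6.3,0,0,0,0],[15,15.2,-2.6,0,0,0,0],[15,15.4,1.3,0,0,0,0],[15,14.7,5.1,0,0,0,0],[15,12.9,8.5,0,0,0,0],[15,10.4,11.4,0,0,0,0],[15,7.2,13.6,0,0,0,0]])

```text
time: 46.65
tool_pos: [0.5829, -0.096, 0.144]
tool_rot: [3.137, 0.002, 0.657]
contact_force: [-2.3, -2.6, 0.7]
opening: 0.0217
```

```bash
sed -i 's/r=.062,/r=.0615,/' wind.py; python3 wind.py 12 .25;python3 - <<'E'
from h import *
both([],(290,150,430,240),(280,160,430,260),2.7,'w2')
E
```

```text
pos [ 0.5829 -0.096   0.144 ] rot [3.137e+00 2.000e-03 6.570e-01] ang 1.034 r 0.0641 F [-2.3 -2.6  0.7] open 0.0217
rotfix [ 0.005  0.002 -0.   ]
[[15, 1.4, 15.8, 0.1, 0, 0, 0], [15, 0.1, 15.3, 0.0, 0, 0, 0], [15, -3.8, 14.9, 0.1, 0, 0, 0], [15, -7.3, 13.5, 0.1, 0, 0, 0], [15, -10.4, 11.2, 0.1, 0, 0, 0], [15, -12.9, 8.3, 0.0, 0, 0, 0], [15, -14.5, 4.9, 0.1, 0, 0, 0], [15, -15.3, 1.1, 0.0, 0, 0, 0], [15, -15.1, -2.6, 0.1, 0, 0, 0], [15, -14.0, -6.4, -0.0, 0, 0, 0], [15, -11.9, -9.6, -0.0, 0, 0, 0], [15, -9.2, -12.3, -0.1, 0, 0, 0]]
```

View pics/w2.png

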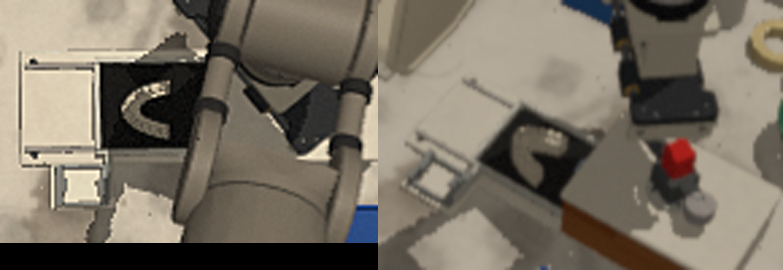

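move_arm(increments=[[15,1.4,15.8,0,0.002,0,0],[15,0,15.3,0,0.002,0,0],[15,-3.8,14.9,0,0,0,0],[15,-7.3,13.5,0,0,0,0],[15,-10.4,11.2,0,0,0,0],[15,-12.9,8.3,0,0,0,0],[15,-14.5,4.9,0,0,0,0],[15,-15.3,1.1,0,0,0,0],[15,-15.1,-2.6,0,0,0,0],[15,-14,-6.4,0,0,0,0],[15,-11.9,-9.6,0,0,0,0],[15,-9.2,-12.3,0,0,0,0]])

```text
time: 48.25
tool_pos: [0.5223, -0.2081, 0.1443]
tool_rot: [-3.136, -0.008, 0.655]
contact_force: [7.1, 7.3, -3.0]
opening: 0.0217
```

```bash
python3 wind.py 12 .25
```

```text
pos [ 0.5223 -0.2081  0.1443] rot [-3.136 -0.008  0.655] ang -2.027 r 0.0634 F [ 7.1  7.3 -3. ] open 0.0217
rotfix [-0.005 -0.008 -0.002]
[[15, -3.3, -15.3, 0.3, 0, 0, 0], [15, -1.3, -15.3, 0.1, 0, 0, 0], [15, 2.5, -15.1, 0.1, 0, 0, 0], [15, 6.2, -14.1, 0.1, 0, 0, 0], [15, 9.5, -12.0, 0.2, 0, 0, 0], [15, 12.1, -9.4, 0.1, 0, 0, 0], [15, 14.1, -6.0, 0.1, 0, 0, 0], [15, 15.2, -2.4, 0.2, 0, 0, 0], [15, 15.2, 1.4, 0.1, 0, 0, 0], [15, 14.5, 5.2, 0.1, 0, 0, 0], [15, 12.7, 8.6, 0.0, 0, 0, 0], [15, 10.2, 11.5, 0.0, 0, 0, 0]]
```

move_arm(increments=[[15,-3.3,-15.3,0,-0.003,-0.004,0],[15,-1.3,-15.3,0,-0.002,-0.003,0],[15,2.5,-15.1,0,0,0,0],[15,6.2,-14.1,0,0,0,0],[15,9.5,-12,0,0,0,0],[15,12.1,-9.4,0,0,0,0],[15,14.1,-6,0,0,0,0],[15,15.2,-2.4,0,0,0,0],[15,15.2,1.4,0,0,0,0],[15,14.5,5.2,0,0,0,0],[15,12.7,8.6,0,0,0,0],[15,10.2,11.5,0,0,0,0]])

```text
time: 49.75
tool_pos: [0.5648, -0.0898, 0.1446]
tool_rot: [3.138, -0.001, 0.654]
contact_force: [-1.2, 0.7, 3.4]
opening: 0.0212
```

```bash
python3 wind.py 12 .25
```

```text
pos [ 0.5648 -0.0898  0.1446] rot [ 3.138e+00 -1.000e-03  6.540e-01] ang 1.338 r 0.063 F [-1.2  0.7  3.4] open 0.0212
rotfix [ 0.003 -0.001 -0.003]
[[15, 7.0, 13.9, 0.6, 0, 0, 0], [15, 4.6, 14.7, 0.1, 0, 0, 0], [15, 0.9, 15.3, 0.0, 0, 0, 0], [15, -2.9, 15.0, 0.1, 0, 0, 0], [15, -6.6, 13.9, -0.0, 0, 0, 0], [15, -9.7, 11.8, 0.0, 0, 0, 0], [15, -12.4, 9.0, 0.0, 0, 0, 0], [15, -14.3, 5.7, 0.0, 0, 0, 0], [15, -15.2, 2.0, 0.0, 0, 0, 0], [15, -15.2, -1.9, 0.0, 0, 0, 0], [15, -14.3, -5.6, -0.0, 0, 0, 0], [15, -12.5, -8.9, -0.1, 0, 0, 0]]
```

Total so far ≈ 13.4 rad; 5.4 rad remain.

move_arm(increments=[[15,7,13.9,0,0.002,0,0],[15,4.6,14.7,0,0.001,0,0],[15,0.9,15.3,0,0,0,0],[15,-2.9,15,0,0,0,0],[15,-6.6,13.9,0,0,0,0],[15,-9.7,11.8,0,0,0,0],[15,-12.4,9,0,0,0,0],[15,-14.3,5.7,0,0,0,0],[15,-15.2,2,0,0,0,0],[15,-15.2,-1.9,0,0,0,0],[15,-14.3,-5.6,0,0,0,0],[15,-12.5,-8.9,0,0,0,0]])

```text
time: 51.25
tool_pos: [0.5418, -0.2142, 0.1446]
tool_rot: [-3.134, -0.005, 0.655]
contact_force: [3.8, 6.6, 0.3]
opening: 0.0216
```

```bash
python3 - <<'E'
from h import *
both([],(290,150,430,240),(280,160,430,260),2.7,'w3')
E
python3 wind.py 9 .22
```

```text
pos [ 0.541  -0.214   0.1446] rot [-3.133 -0.004  0.655] ang -1.716 r 0.0636 F [0.4 3.5 0.3] open 0.0211
rotfix [-0.009 -0.004 -0.002]
[[15, -6.8, -12.1, 0.7, 0, 0, 0], [15, -5.8, -12.2, 0.1, 0, 0, 0], [15, -2.9, -13.2, 0.1, 0, 0, 0], [15, -0.1, -13.5, 0.1, 0, 0, 0], [15, 3.0, -13.2, 0.2, 0, 0, 0], [15, 5.7, -12.2, 0.1, 0, 0, 0], [15, 8.3, -10.7, 0.1, 0, 0, 0], [15, 10.4, -8.6, 0.1, 0, 0, 0], [15, 12.0, -6.1, 0.1, 0, 0, 0]]
```

View pics/w3.png

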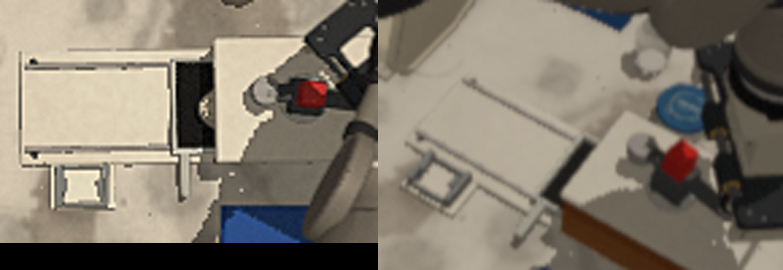

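move_arm(increments=[[15,-6.8,-12.1,0,-0.004,-0.002,0],[15,-5.8,-12.2,0,-0.003,-0.002,0],[15,-2.9,-13.2,0,0,0,0],[15,0,-13.5,0,0,0,0],[15,3,-13.2,0,0,0,0],[15,5.7,-12.2,0,0,0,0],[15,8.3,-10.7,0,0,0,0],[15,10.4,-8.6,0,0,0,0]])

```text
time: 52.35
tool_pos: [0.4917, -0.131, 0.1451]
tool_rot: [3.134, 0.003, 0.655]
contact_force: [-7.0, -13.0, 9.0]
opening: 0.0214
```

```bash
python3 wind.py 5 .12
```

```text
pos [ 0.4917 -0.131   0.1451] rot [3.134e+00 3.000e-03 6.550e-01] ang 2.811 r 0.0618 F [ -7. -13.   9.] open 0.0214
rotfix [ 0.007  0.003 -0.002]
[[15, 6.6, -3.4, 1.1, 0, 0, 0], [15, 6.7, -2.9, -0.1, 0, 0, 0], [15, 7.1, -2.1, -0.0, 0, 0, 0], [15, 7.3, -1.2, -0.0, 0, 0, 0], [15, 7.4, -0.4, -0.1, 0, 0, 0]]
```

move_arm(increments=[[15,6.6,-3.4,0.5,0.003,0,0],[15,6.7,-2.9,0,0.003,0,0],[15,7.1,-2.1,0,0,0,0],[15,0,0,0,0,0,0]])

```text
time: 52.85
tool_pos: [0.4841, -0.1153, 0.1448]
tool_rot: [-3.125, 0.045, 0.661]
contact_force: [-7.3, 1.3, 3.2]
opening: 0.0165
```

```bash
python3 wind.py 5 .08
```

```text
pos [ 0.4841 -0.1153  0.1448] rot [-3.125  0.045  0.661] ang 2.646 r 0.0751 F [-7.3  1.3  3.2] open 0.0165
rotfix [-0.017  0.045  0.003]
[[15, 10.1, 10.7, 0.2, 0, 0, 0], [15, 4.7, -1.4, -0.2, 0, 0, 0], [15, 4.8, -1.1, -0.2, 0, 0, 0], [15, 4.9, -0.6, -0.2, 0, 0, 0], [15, 4.9, -0.3, -0.2, 0, 0, 0]]
```

Run:
```python
from h import *
both([],(290,150,430,240),(280,160,430,260),2.7,'w4')
both([],(350,150,430,230),(350,180,430,260),4.8,'w4b')
```

```text
(no output)
```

View pics/w4.png

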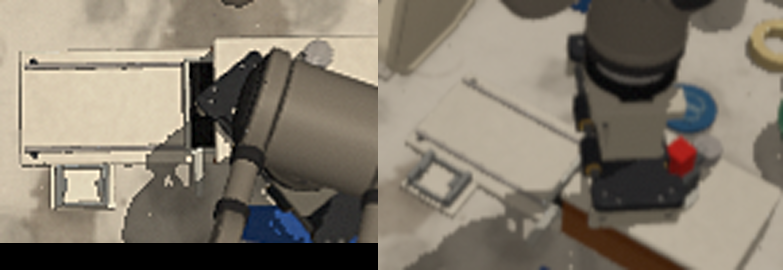

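View pics/w4b.png

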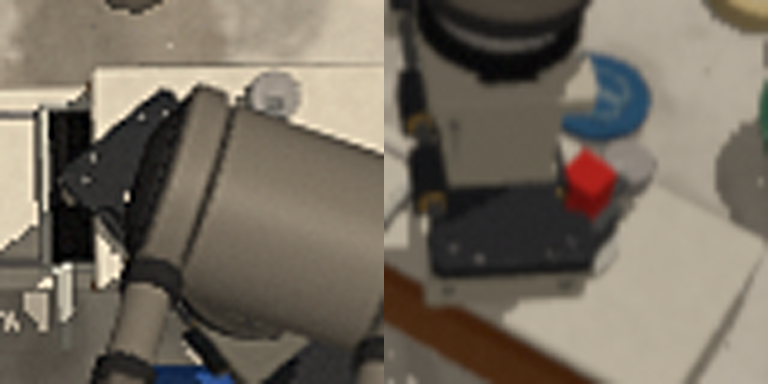

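Run:
```python
from h import *
c=snap('top')
for u,v in((302.4,192),(359.3,192),(359.8,180)):print(pz(c,u,v,.0255))
print('cw',pz(c,350+275/4.8-.5,150+97/4.8-.5,.121))
```

```text
[0.54444857 0.1264606  0.0255    ]
[ 0.54009287 -0.03763917  0.0255    ]
[ 0.57480098 -0.040155    0.0255    ]
cw [ 0.5908003  -0.16204609  0.121     ]
```

move_arm(increments=[[40,0,0,0,0,0,0],[50,0,0,0,-0.008,0.02,0],[50,0,0,0,-0.008,0.02,0.002],[50,0,0,0,0,0,0]])

```text
time: 53.6
tool_pos: [0.488, -0.1149, 0.1445]
tool_rot: [3.136, -0.004, 0.659]
contact_force: [-0.4, 0.3, -0.1]
opening: 0.0485
```

Run:
```python
from h import *
s=robot.observe();print(s['tool_pos'],s['tool_rot'],s['contact_force'],s['opening'])
plan((.4905,-.1342,.144),.657,3,50)
both([],(340,150,430,240),(330,170,430,260),4,'w5')
```

```text
[ 0.48802579 -0.1149322   0.1444967 ] [ 3.13578148 -0.00447206  0.65923593] [-0.39079467  0.34423754 -0.07193673] 0.048494869782936136
[[50, -3.3, 5.6, 0.2, 0.002, -0.001, 0.001], [50, -3.3, 5.6, 0.2, 0.002, -0.002, 0.001], [50, -3.2, 5.6, 0.1, 0.002, -0.001, 0.0]]
```

View pics/w5.png

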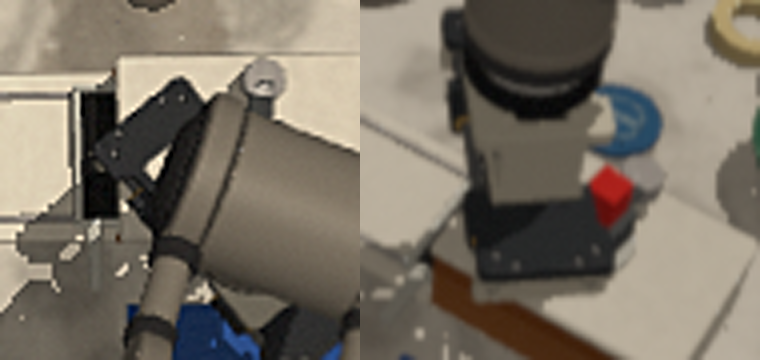

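Run:
```python
from ov import *
c=snap('top');q=pz(c,405.25,168.75,.121)[:2];d=np.array((.5502,-.1511))-q;a=np.arctan2(d[1],d[0]);print(q,a,np.hypot(*d))
ov((.5502,-.1511),a,.09,None,None,(340,150,430,240),(330,170,430,260),4,'w6')
```

```text
[ 0.59351703 -0.15793108] 2.9851811084231383 0.04385234806499238
```

View pics/w6.png

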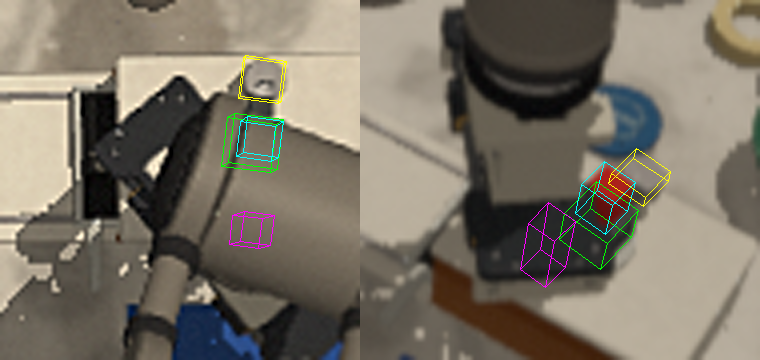

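move_arm(increments=[[60,-5,-2,0,0.002,-0.001,0],[60,-5,0,0,0.002,-0.001,0],[60,-5,0,0,0.001,-0.001,0],[60,0,0,0,0,0,0],[60,0,8,0,0,0,0],[60,0,8,0,0,0,0],[60,0,7,0,0,0,0],[60,0,0,0,0,0,0]])

```text
time: 54.85
tool_pos: [0.4901, -0.143, 0.1444]
tool_rot: [3.141, -0.001, 0.66]
contact_force: [-0.6, -0.5, 1.1]
opening: 0.0601
```

```bash
python3 wind.py 1 .0
python3 - <<'E'
from h import *
plan((.489,-.1414,.144),.657,2,50)
c=snap('top','w7')
i=c['img'][150:240,340:430,::-1];cv2.imwrite('pics/w7z.png',cv2.resize(i,None,fx=6,fy=6,interpolation=cv2.INTER_CUBIC))
E
```

```text
pos [ 0.4901 -0.143   0.1444] rot [ 3.141e+00 -1.000e-03  6.600e-01] ang 3.008 r 0.0607 F [-0.6 -0.5  1.1] open 0.0601
rotfix [ 0.001 -0.001  0.003]
[[15, -0.6, -0.6, 0.4, 0, 0, 0]]
[[50, 0.1, -1.0, 0.2, 0.001, -0.0, 0.001], [50, 0.1, -0.9, 0.2, 0.0, -0.001, 0.002]]
```

View pics/w7z.png

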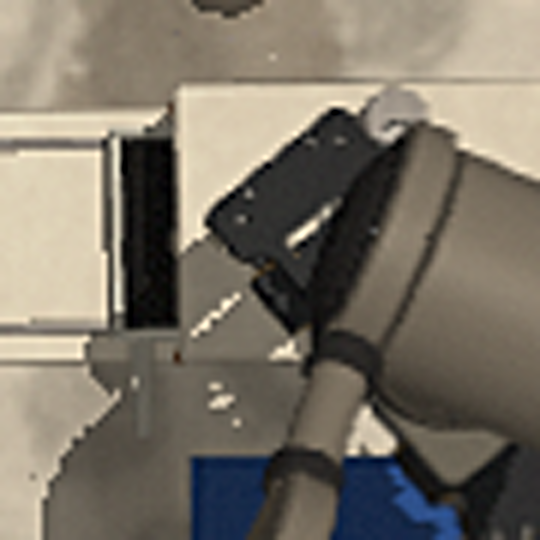

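move_arm(increments=[[40,0,-0.8,0,0,0,0],[15,0,0,0,0,0,0],[15,0,0,0,0,0,0],[15,0,0,0,0,0,0],[15,0,0,0,0,0,0],[15,0,0,0,0,0,0],[15,0,0,0,0,0,0]], newtons=25)

```text
time: 55.78
tool_pos: [0.489, -0.1415, 0.1444]
tool_rot: [3.141, -0.001, 0.66]
contact_force: [-0.6, 0.6, -0.2]
opening: 0.0214
```

```bash
python3 wind.py 5 .06
```

```text
pos [ 0.489  -0.1415  0.1444] rot [ 3.141e+00 -1.000e-03  6.600e-01] ang 2.986 r 0.062 F [-0.6  0.6 -0.2] open 0.0214
rotfix [ 0.    -0.001  0.003]
[[15, 3.1, -2.1, 0.4, 0, 0, 0], [15, 2.9, -2.3, -0.0, 0, 0, 0], [15, 3.0, -2.1, -0.0, 0, 0, 0], [15, 3.2, -1.9, -0.0, 0, 0, 0], [15, 3.2, -1.7, -0.0, 0, 0, 0]]
```

move_arm(increments=[[15,3.1,-2.1,0,0,0,0],[15,2.9,-2.3,0,0,0,0],[15,0,0,0,0,0,0]])

```text
time: 56.15
tool_pos: [0.4904, -0.135, 0.1445]
tool_rot: [3.14, 0.002, 0.661]
contact_force: [-0.8, -3.4, -0.1]
opening: 0.0206
```

move_arm(increments=[[15,3,-2,0,0,0,0],[15,3,-2,0,0,0,0],[15,0,0,0,0,0,0]])

```text
time: 56.52
tool_pos: [0.4913, -0.1318, 0.1446]
tool_rot: [3.137, 0.009, 0.661]
contact_force: [-1.1, -4.9, -0.4]
opening: 0.0212
```

move_arm(increments=[[15,3,-1.8,0,0,0,0],[15,3,-1.8,0,0,0,0],[15,0,0,0,0,0,0]])

```text
time: 56.9
tool_pos: [0.4916, -0.1306, 0.1448]
tool_rot: [3.132, 0.019, 0.662]
contact_force: [-1.3, -4.6, -0.3]
opening: 0.0212
```

```bash
python3 wind.py 1 .06;python3 - <<'E'
from h import *
both([],(340,150,430,240),(330,170,430,260),4,'w8')
E
```

```text
pos [ 0.4916 -0.1306  0.1448] rot [3.132 0.019 0.662] ang 2.805 r 0.062 F [-1.3 -4.6 -0.3] open 0.0212
rotfix [0.01  0.019 0.005]
[[15, 3.5, -1.5, 0.7, 0, 0, 0]]
```

View pics/w8.png

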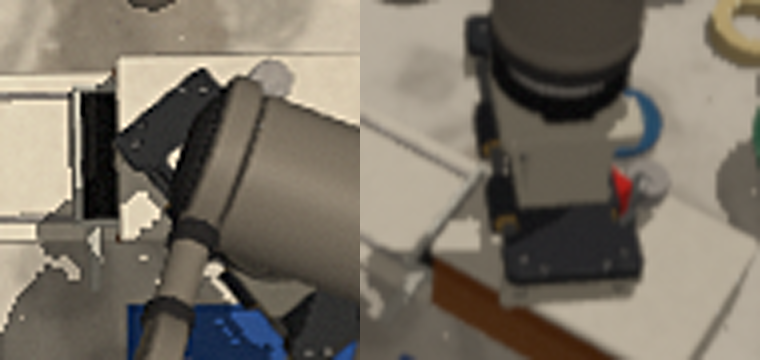

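Run:
```python
from h import *
c=snap('top')
a=cv2.imread('pics/top0.png')[:,:,::-1].astype(int).sum(2)//3
b=c['img'].astype(int).sum(2)//3
for v in(178,184,190): print(v,'A',a[v,296:310].tolist(),'B',b[v,352:370].tolist())
```

```text
178 A [203, 97, 214, 202, 207, 91, 137, 215, 61, 9, 21, 25, 25, 24] B [202, 200, 202, 205, 215, 86, 112, 226, 0, 18, 22, 26, 12, 14, 11, 5, 17, 104]
184 A [202, 82, 215, 203, 204, 210, 106, 220, 51, 14, 22, 26, 23, 27] B [202, 202, 202, 206, 218, 91, 73, 206, 75, 15, 27, 27, 6, 11, 14, 7, 20, 45]
190 A [205, 71, 218, 201, 199, 211, 102, 216, 106, 3, 20, 28, 20, 24] B [202, 203, 202, 208, 212, 88, 80, 210, 34, 13, 23, 29, 14, 15, 8, 10, 43, 105]
```

Run:
```python
from h import *
c=snap('top')
p=pz(c,303.5,184,.0255);q=pz(c,359.4,184,.0255);print(p,q,np.linalg.norm(p-q))
# check scale: hood roof length 182, bed length 385
a=cv2.imread('pics/top0.png')[:,:,::-1].astype(int).sum(2)//3
print(a[205,292:302].tolist(), a[180,366:376].tolist(), a[180,430:440].tolist(),c['img'].astype(int).sum(2)[180,362:376].tolist())
for u1,u2,z in((369.0,433.2,.083),):print(np.linalg.norm(pz(c,u1,180,z)-pz(c,u2,180,z)))
```

```text
[0.56750969 0.1227286  0.0255    ] [ 0.56323718 -0.03863937  0.0255    ] 0.16142452143086686
[191, 192, 194, 192, 200, 114, 211, 119, 143, 149] [93, 107, 100, 112, 205, 207, 200, 201, 202, 204] [193, 197, 201, 169, 184, 193, 190, 192, 189, 190] [70, 74, 34, 45, 22, 36, 36, 309, 660, 656, 658, 316, 69, 115]
0.17994930278126328
```

Run:
```python
from h import *
a=cv2.imread('pics/top0.png')[200:240,295:335];b=snap('top')['img'][195:235,345:385,::-1]
b2=cv2.imread('pics/w3.png')
cv2.imwrite('pics/arm.png',np.hstack([cv2.resize(x,None,fx=10,fy=10,interpolation=cv2.INTER_NEAREST) for x in(a,b)]))
```

```text
(no output)
```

View pics/arm.png

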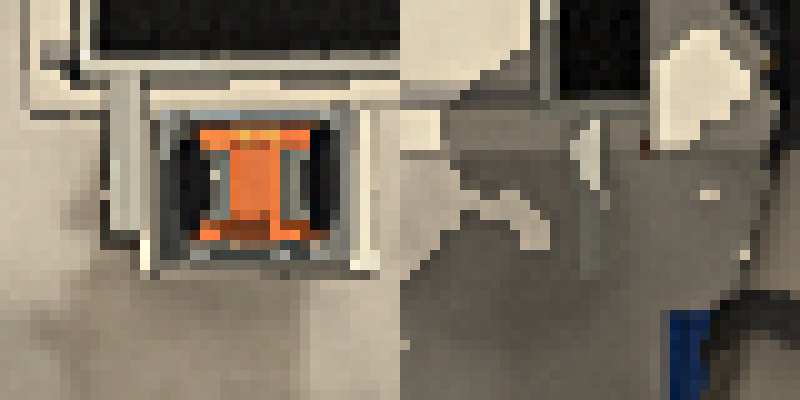

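Run:
```python
from h import *
c=snap('top')
for n,u,v,z in(('arm now',364.5,212,.025),('arm now',364.5,212,.015),('hood edge',369.5,203,.083),('arm0',308.5,218,.025),('tab outer L',311.0,218,.071),('tab outer R',328.3,218,.071),('bedend',296.8,190,.01)):print(n,z,pz(c,u,v,z).round(4))
```

```text
arm now 0.025 [ 0.482  -0.0509  0.025 ]
arm now 0.015 [ 0.4823 -0.0517  0.015 ]
hood edge 0.083 [ 0.5048 -0.061   0.083 ]
arm0 0.025 [0.469  0.1108 0.025 ]
tab outer L 0.071 [0.4679 0.1024 0.071 ]
tab outer R 0.071 [0.4666 0.0542 0.071 ]
bedend 0.01 [0.5518 0.1433 0.01  ]
```

move_arm(increments=[[15,6.5,-2.8,0,0,0,0],[15,6.5,-2.8,0,0,0,0]])

```text
time: 57.45
tool_pos: [0.4938, -0.1243, 0.1449]
tool_rot: [3.13, 0.034, 0.663]
contact_force: [-13.8, -18.9, 7.2]
opening: 0.0211
```

```bash
python3 wind.py 1 .0;python3 - <<'E'
from h import *
c=snap('top');b=c['img'].astype(int).sum(2)//3
for v in(178,184): print(b[v,352:370].tolist())
E
```

```text
pos [ 0.4938 -0.1243  0.1449] rot [3.13  0.034 0.663] ang 2.698 r 0.0624 F [-13.8 -18.9   7.2] open 0.0211
rotfix [0.012 0.034 0.006]
[[15, 0.4, 0.8, 0.9, 0, 0, 0]]
[198, 199, 200, 206, 215, 85, 114, 221, 52, 17, 24, 28, 8, 10, 12, 10, 19, 114]
[203, 200, 202, 207, 216, 88, 74, 209, 77, 12, 26, 24, 7, 43, 49, 50, 48, 43]
```

move_arm(increments=[[15,-5,2,0,0.01,0.03,0.005],[30,0,0,0,0,0,0],[50,0,0,0,0,0,0],[50,0,0,0,0,0,0],[50,0,0,-15,0,0,0],[50,0,0,-25,0,0,0],[50,0,0,-25,0,0,0],[50,0,0,0,0,0,0]])

```text
time: 58.5
tool_pos: [0.4929, -0.127, 0.2147]
tool_rot: [3.138, 0.001, 0.66]
contact_force: [-0.3, 0.1, 0.4]
opening: 0.0499
```

Run:
```python
from ov import *
s=robot.observe();print(s['tool_pos'],s['tool_rot'],s['opening'],s['contact_force'])
ov((.5502,-.1511),2.9,.09,None,None,(350,150,440,240),(330,170,430,260),4,'x1')
```

```text
[ 0.49293566 -0.12695725  0.21473779] [3.13783730e+00 6.07808300e-04 6.59577418e-01] 0.0498754933568633 [-0.26549137  0.14775682  0.40829833]
```

View pics/x1.png

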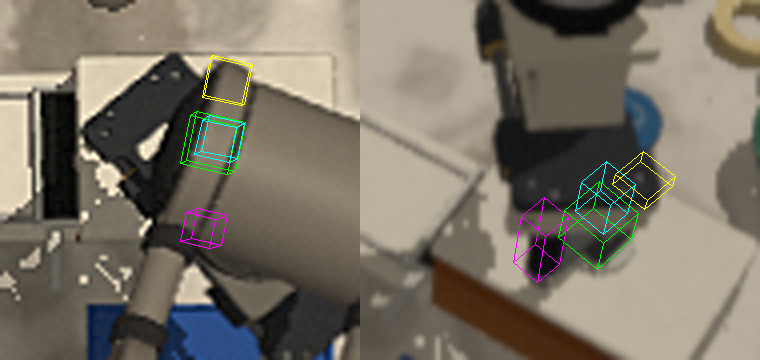

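Run:
```python
from h import *
plan((.47,-.01,.23),1.33,6,60)
```

```text
[[60, 9.0, -17.6, -3.0, -0.0, 0.0, -0.112], [60, 10.9, -16.4, -2.9, -0.0, 0.001, -0.112], [60, 12.7, -15.1, -2.9, -0.0, 0.0, -0.112], [60, 14.4, -13.6, -3.0, -0.0, 0.0, -0.112], [60, 15.8, -11.9, -2.9, -0.001, 0.001, -0.111], [60, 17.0, -10.2, -3.0, -0.0, 0.0, -0.112]]
```

move_arm(increments=[[60,9,-17.6,-3,0,0,-0.112],[60,11,-16.4,-3,0,0,-0.112],[60,12.7,-15,-3,0,0,-0.112],[60,14.4,-13.6,-3,0,0,-0.112],[60,15.8,-12,-3,0,0,-0.112],[60,17,-10,-3,0,0,-0.112],[60,0,0,0,0,0,0]])

```text
time: 59.48
tool_pos: [0.4646, -0.0057, 0.2234]
tool_rot: [-3.125, 0.001, 1.352]
contact_force: [0.0, -0.3, -0.5]
opening: 0.0602
```

Run:
```python
from ov import *
s=robot.observe();print(s['tool_pos'],s['tool_rot'])
ov((.5502,-.1511),2.9,.09,None,None,(350,150,440,240),(330,170,430,260),4,'x2')
```

```text
[ 0.46462938 -0.00566847  0.22340924] [-3.12457038e+00  1.29743175e-03  1.35170834e+00]
```

View pics/x2.png

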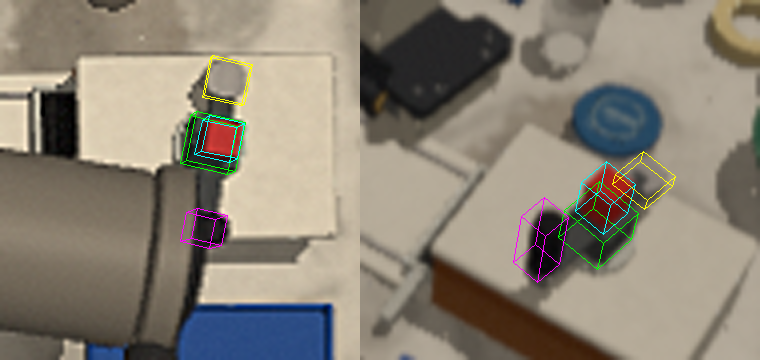

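Run:
```python
from h import *
plan((.5502,-.1511,.21),1.38,7,60)
```

```text
[[60, -17.4, 16.4, 1.7, -0.002, 0.0, -0.004], [60, -17.5, 16.4, 1.7, -0.002, 0.0, -0.005], [60, -17.6, 16.3, 1.7, -0.003, 0.0, -0.004], [60, -17.6, 16.2, 1.8, -0.002, 0.0, -0.005], [60, -17.7, 16.1, 1.8, -0.003, 0.0, -0.004], [60, -17.8, 16.0, 1.8, -0.002, 0.001, -0.005], [60, -17.9, 16.0, 1.9, -0.003, 0.0, -0.004]]
```

move_arm(increments=[[60,-17.4,16.4,1.7,-0.002,0,-0.004],[60,-17.5,16.4,1.7,-0.002,0,-0.005],[60,-17.6,16.3,1.7,-0.003,0,-0.004],[60,-17.6,16.2,1.8,-0.002,0,-0.005],[60,-17.7,16,1.8,-0.003,0,-0.004],[60,-17.8,16,1.8,-0.002,0,-0.005],[60,-16,15,1.8,-0.002,0,-0.004],[60,0,0,0,0,0,0]])

```text
time: 60.58
tool_pos: [0.551, -0.1613, 0.2056]
tool_rot: [-3.137, 0.002, 1.364]
contact_force: [-0.5, 0.2, -0.1]
opening: 0.0599
```

Run:
```python
from h import *
s=robot.observe();print(s['tool_pos'],s['tool_rot'])
plan((.5502,-.1511,.165),1.38,4,60)
```

```text
[ 0.55096813 -0.16132653  0.20563641] [-3.13656080e+00  2.10390048e-03  1.36405648e+00]
[[60, 2.5, -0.7, 10.2, -0.001, 0.001, -0.004], [60, 2.5, -0.6, 10.1, -0.001, 0.0, -0.004], [60, 2.5, -0.7, 10.2, -0.002, 0.001, -0.004], [60, 2.4, -0.7, 10.1, -0.001, 0.0, -0.004]]
```

move_arm(increments=[[60,2.5,-0.7,10,-0.001,0,-0.004],[60,2.5,-0.7,10,-0.001,0,-0.004],[60,2.5,-0.7,10,-0.001,0,-0.004],[60,2.5,-0.7,9,-0.001,0,-0.004],[60,0,0,0,0,0,0]])

```text
time: 61.2
tool_pos: [0.5484, -0.1482, 0.163]
tool_rot: [-3.138, 0.001, 1.382]
contact_force: [-0.4, -0.3, 0.8]
opening: 0.06
```

Run:
```python
from h import *
s=robot.observe();print(s['tool_pos'],s['tool_rot'])
plan((.5502,-.1511,.13),1.38,4,60)
both([],(350,150,440,240),(330,170,430,260),4,'x3')
```

```text
[ 0.54839272 -0.14819515  0.16299923] [-3.13778956e+00  8.92048334e-04  1.38173802e+00]
[[60, -0.6, 0.6, 8.2, -0.001, 0.0, 0.0], [60, -0.6, 0.6, 8.3, -0.001, 0.0, 0.001], [60, -0.6, 0.6, 8.2, -0.001, 0.0, 0.0], [60, -0.7, 0.6, 8.3, -0.001, 0.001, 0.001]]
```

View pics/x3.png

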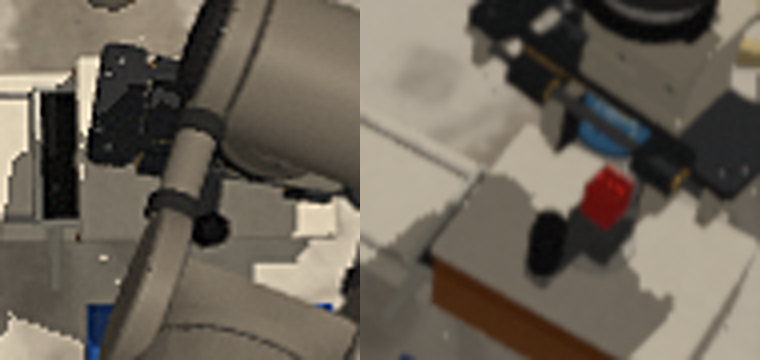

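move_arm(increments=[[60,-0.6,0.6,10,0,0,0],[60,-0.6,0.6,10,0,0,0],[60,-0.6,0.6,8,0,0,0],[60,-0.6,0.6,4,0,0,0],[60,0,0,1,0,0,0]])

```text
time: 61.92
tool_pos: [0.5512, -0.1523, 0.129]
tool_rot: [-3.14, 0.002, 1.381]
contact_force: [0.1, -0.5, -0.8]
opening: 0.0601
```

Run:
```python
from h import *
s=robot.observe();print(s['tool_pos'],s['tool_rot'],s['contact_force'])
both([],(350,150,440,240),(330,170,430,260),4,'x4')
```

```text
[ 0.5512241  -0.15228589  0.12895247] [-3.14044641e+00  1.58616492e-03  1.38077130e+00] [ 0.08345625 -0.49951678 -0.79509577]
```

View pics/x4.png

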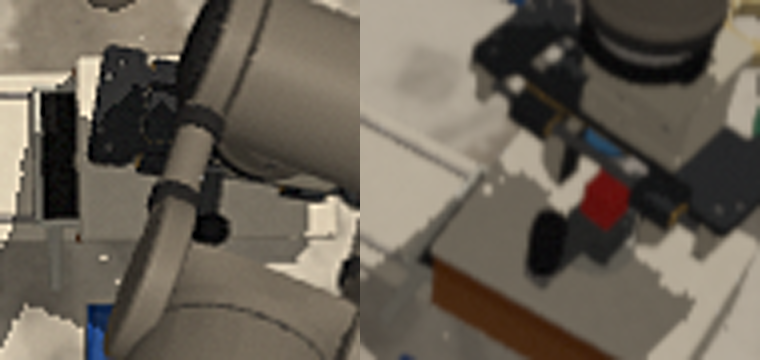

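move_arm(increments=[[40,0,0,0,0,0,0],[15,0,0,0,0,0,0],[15,0,0,0,0,0,0],[15,0,0,0,0,0,0],[15,0,0,0,0,0,0],[15,0,0,0,0,0,0],[15,0,0,0,0,0,0]], newtons=30)

```text
time: 62.9
tool_pos: [0.5519, -0.1518, 0.1301]
tool_rot: [3.141, 0.001, 1.381]
contact_force: [-0.3, 0.8, 1.4]
opening: 0.0238
```

move_arm(increments=[[15,0,0,-3,0,0,0],[15,0,0,-4,0,0,0],[15,0,0,-5,0,0,0],[15,0,0,0,0,0,0]])

```text
time: 63.4
tool_pos: [0.5518, -0.1519, 0.1424]
tool_rot: [3.141, 0.001, 1.381]
contact_force: [0.5, 1.2, -0.9]
opening: 0.0239
```

move_arm(increments=[[15,0,0,-8,0,0,0],[15,0,0,-8,0,0,0],[15,0,0,-12,0,0,0],[15,0,0,-12,0,0,0],[15,0,0,0,0,0,0]])

```text
time: 64.03
tool_pos: [0.5517, -0.1523, 0.1863]
tool_rot: [3.14, 0.002, 1.381]
contact_force: [-0.3, 0.0, -1.7]
opening: 0.0238
```

Run:
```python
from ov import *
s=robot.observe();print(s['tool_pos'],s['tool_rot'],s['opening'],s['contact_force'])
p=s['tool_pos'];ov(p[:2],s['tool_rot'][2]+np.pi/2,p[2]-.0401,None,None,(350,150,440,240),(330,150,430,260),4,'x5')
plan((.409,-.168,.18),.12,9,15)
```

```text
[ 0.55168039 -0.15231793  0.18626457] [3.14041630e+00 2.30983532e-03 1.38100139e+00] 0.023796836483589257 [-0.25745959  0.01530651 -1.69703723]
[[15, -4.7, -15.2, 0.6, 0.0, 0.0, 0.14], [15, -6.8, -14.4, 0.6, 0.0, 0.0, 0.14], [15, -8.7, -13.3, 0.6, 0.0, 0.0, 0.14], [15, -10.5, -11.9, 0.6, 0.0, 0.0, 0.14], [15, -12.0, -10.3, 0.6, 0.0, 0.0, 0.14], [15, -13.4, -8.5, 0.5, 0.0, 0.0, 0.14], [15, -14.4, -6.6, 0.6, 0.0, 0.001, 0.14], [15, -15.2, -4.5, 0.5, 0.0, 0.0, 0.14], [15, -15.8, -2.4, 0.6, 0.001, 0.001, 0.141]]
```

View pics/x5.png

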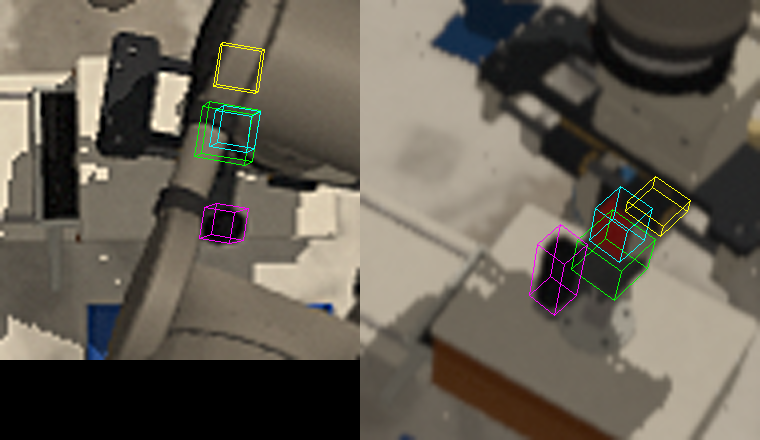

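move_arm(increments=[[15,-4.7,-15.2,0,0,0,0.14],[15,-6.8,-14.4,0,0,0,0.14],[15,-8.7,-13.3,0,0,0,0.14],[15,-10.5,-12,0,0,0,0.14],[15,-12,-10.3,0,0,0,0.14],[15,-13.4,-8.5,0,0,0,0.14],[15,-14.4,-6.6,0,0,0,0.14],[15,-15.2,-4.5,0,0,0,0.14],[15,-15.8,-2.4,0,0,0,0.13],[15,0,0,0,0,0,0]])

```text
time: 65.38
tool_pos: [0.4014, -0.1641, 0.1807]
tool_rot: [-3.137, 0.01, 0.091]
contact_force: [-0.6, 0.3, -1.6]
opening: 0.0235
```

Run:
```python
from ov import *
s=robot.observe();print(s['tool_pos'],s['tool_rot'],s['opening'],s['contact_force'])
plan((.410,-.168,.1),.11,6,15)
p=s['tool_pos'];ov(p[:2],s['tool_rot'][2]+np.pi/2,p[2]-.0401,None,None,(350,190,450,270),(320,200,420,320),3.8,'x6')
```

```text
[ 0.40138679 -0.16411837  0.18066851] [-3.13745778  0.01018415  0.09130593] 0.023508782945806106 [-0.573838    0.28929857 -1.59243719]
[[15, 1.5, 0.8, 13.4, -0.001, 0.002, -0.003], [15, 1.5, 0.8, 13.4, -0.001, 0.002, -0.003], [15, 1.4, 0.8, 13.4, -0.001, 0.002, -0.003], [15, 1.4, 0.8, 13.5, -0.0, 0.001, -0.003], [15, 1.4, 0.8, 13.5, -0.001, 0.002, -0.003], [15, 1.4, 0.9, 13.4, -0.0, 0.001, -0.004]]
```

View pics/x6.png

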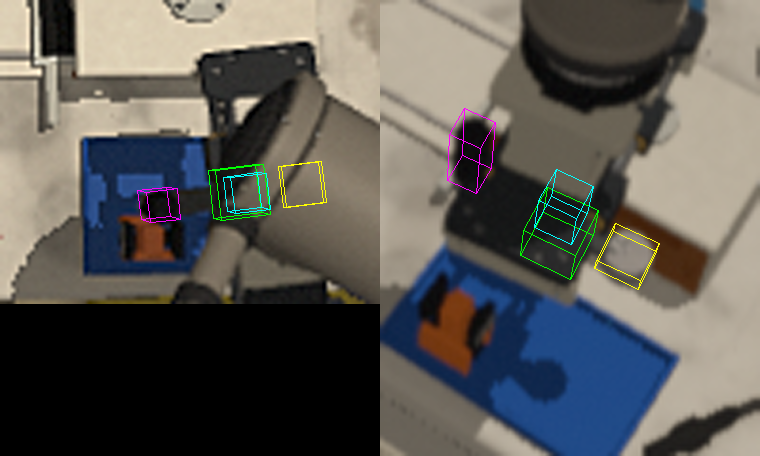

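move_arm(increments=[[15,1.6,0.8,13,0,0.002,-0.003],[15,1.6,0.8,13,0,0.002,-0.003],[15,1.6,0.8,13,0,0.002,-0.003],[15,1.6,0.8,13,0,0.002,-0.003],[15,1.6,0.8,13,0,0.001,-0.003],[15,1.5,0.8,13,0,0.001,-0.004],[15,0,0,0,0,0,0]])

```text
time: 66.35
tool_pos: [0.4149, -0.1671, 0.0946]
tool_rot: [-3.135, 0.001, 0.126]
contact_force: [0.1, 0.8, -1.1]
opening: 0.0237
```

Run:
```python
from ov import *
s=robot.observe();print(s['tool_pos'],s['tool_rot'],s['opening'],s['contact_force'])
plan((.411,-.168,.06),.11,4,15)
```

```text
[ 0.41487821 -0.16707343  0.09460314] [-3.13549912e+00  5.41053605e-04  1.25787130e-01] 0.023688165433374337 [ 0.14113441  0.77156062 -1.08714688]
[[15, -1.0, 0.2, 8.7, -0.002, 0.0, 0.004], [15, -1.0, 0.1, 8.6, -0.001, 0.0, 0.004], [15, -1.0, 0.1, 8.7, -0.002, 0.0, 0.004], [15, -0.9, 0.2, 8.6, -0.001, 0.001, 0.004]]
```

move_arm(increments=[[15,-1,0.4,9,-0.002,0,0.004],[15,-1,0.4,9,-0.001,0,0.004],[15,-1,0.4,9,-0.002,0,0.004],[15,-0.8,0.4,8,-0.001,0,0.004],[15,0,0,0,0,0,0]])

```text
time: 66.97
tool_pos: [0.4114, -0.1692, 0.0572]
tool_rot: [3.141, 0.0, 0.11]
contact_force: [-0.4, -0.6, -2.4]
opening: 0.0239
```

Run:
```python
from ov import *
s=robot.observe();print(s['tool_pos'],s['tool_rot'],s['opening'],s['contact_force'])
plan((.411,-.168,.0455),.11,3,15)
p=s['tool_pos'];ov(p[:2],s['tool_rot'][2]+np.pi/2,p[2]-.0401,None,None,(350,190,450,270),(320,200,420,320),3.8,'x7')
```

```text
[ 0.41142592 -0.169164    0.05721396] [3.14094408e+00 1.85790246e-04 1.09886659e-01] 0.02386681782833592 [-0.39864331 -0.59601952 -2.3944632 ]
[[15, -0.1, -0.4, 3.9, 0.0, 0.0, -0.0], [15, -0.1, -0.4, 3.9, 0.0, 0.0, -0.0], [15, -0.1, -0.4, 3.9, 0.001, 0.0, -0.0]]
```

View pics/x7.png

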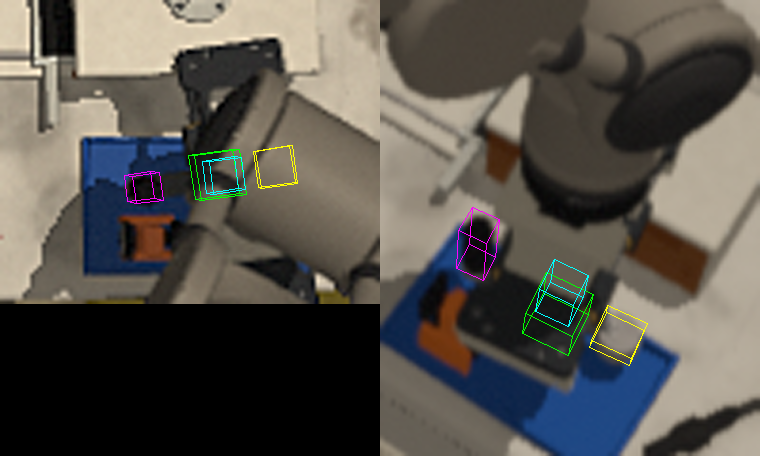

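move_arm(increments=[[15,0,0,4,0,0,0],[15,0,0,4,0,0,0],[15,0,0,3,0,0,0],[15,0,0,1,0,0,0]])

```text
time: 67.58
tool_pos: [0.4125, -0.1697, 0.0457]
tool_rot: [3.139, -0.002, 0.11]
contact_force: [-0.6, -0.8, -1.9]
opening: 0.024
```

move_arm(increments=[[15,0,0,1.5,0,0,0],[15,0,0,1,0,0,0],[15,0,0,1,0,0,0]])

```text
time: 67.95
tool_pos: [0.413, -0.1698, 0.0438]
tool_rot: [3.138, -0.003, 0.11]
contact_force: [-4.2, 2.9, 14.8]
opening: 0.0241
```

Seated on the tray floor; release and rise.

move_arm(increments=[[30,0,0,-0.5,0,0,0],[40,0,0,0,0,0,0],[50,0,0,0,0,0,0],[50,0,0,0,0,0,0],[50,0,0,-15,0,0,0],[50,0,0,-25,0,0,0],[50,0,0,-40,0,0,0],[50,0,0,-40,0,0,0],[50,0,-40,-10,0,0,0],[50,0,-50,-10,0,0,0],[50,0,-50,-10,0,0,0],[50,0,-50,0,0,0,0]])

```text
time: 69.45
tool_pos: [0.3923, 0.0215, 0.1986]
tool_rot: [3.138, -0.006, 0.103]
contact_force: [0.7, -0.0, -0.6]
opening: 0.0498
```

move_arm(increments=[[50,-10,-50,0,0,0,0],[50,-10,-50,0,0,0,0],[50,-10,-40,0,0,0,0],[50,0,0,0,0,0,0]])

```text
time: 69.95
tool_pos: [0.3454, 0.1643, 0.1981]
tool_rot: [3.139, -0.007, 0.107]
contact_force: [0.8, -0.2, 0.0]
opening: 0.0502
```

Run:
```python
from h import *
s=robot.observe();print(s['time'],s['tool_pos'],s['contact_force'])
snap('top','f_top');snap('scene','f_scene')
both([],(285,140,445,280),(280,160,420,330),2.4,'f')
```

```text
69.95 [0.34543352 0.16428446 0.19813284] [ 0.78007008 -0.18297336  0.01017747]
```

View pics/f.png

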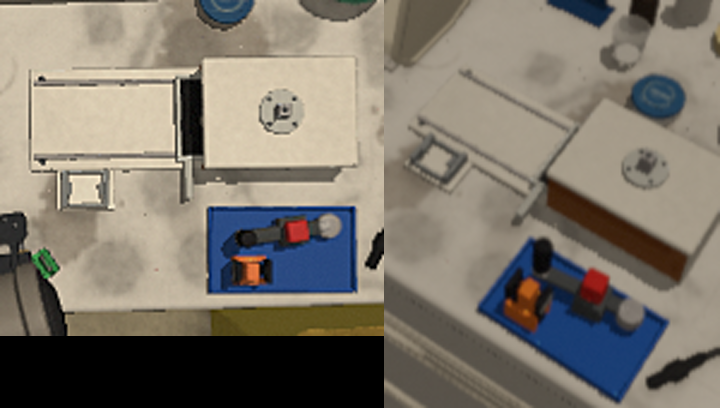

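View pics/f_scene.png

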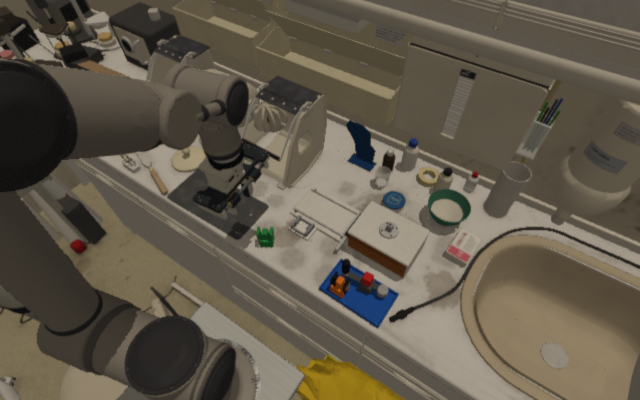

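Run:
```python
from h import *
print(robot.hand_in())
```

```text
the job is handed in; nothing more can be done
None
```

The job is done and handed in at about 70 s of the 210 s allowed. Handing in gives no verdict.

- **Lock:** freed by pinching its tabs, lifted out, and standing in the blue tray.
- **Casts:** only the blue and cream casts were there, with no golden one on the mat. Both stood upright on the sled when I last saw them, before they went under the hood.
- **Crank:** fitted fully down on the shaft and wound clockwise to the stop. It was then taken off and stands on its hub in the tray beside the lock. Nothing else on the bench was touched.

**Final pictures:** the lock and crank stand upright in the tray, and the sled is under the hood.

**Travel disagreed with the stated figure:** by camera the sled moved only about 162 mm, not 170 mm. I believe it started about 8 mm in, for these reasons:
- It stopped hard: about 23 N more at the handle did not move it.
- At the start the shaft's flats stood about 38° (mod 90°), which matches an 8 mm head start.
- At the end the flats are square with the unit, as expected at the end stop.

**One slip:** the handle slipped in the fingers at the end stop. I gripped it again with more force.

**Not checked:** the casts could not be seen once they were under the hood.

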